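# Fit the sprung grow-light bar between its two holders

## Robot

A 6-joint arm with a two-finger parallel gripper is mounted at the origin on the work surface. World frame = base frame: x ahead of the robot, y to its left, z up, the work surface at z = 0. Lengths are in mm, angles in rad, forces in N, time in s.
With the tool pointing down it reaches from about 400 to 925 mm from the base axis. Payload 12.5 kg.
Tool frame: the origin (TCP) lies at the very end of the fingers, on their centre line; the grasp point (between the pads) lies env.hold_point_z behind it (env.hold_point_z is the distance from the TCP to the grasp point, in mm); y points along the fingers, z is the direction in which the jaws open and shut, and the axes are right-handed (so a half turn about y gives the same grasp; the last joint's range is limited). The gripper opens to 95 mm and grips with 3 to 60 N. Pads are 20 mm wide; open, the fingers measure 119 mm over their backs; the gripper's body (75 mm by 180 mm) begins 59 mm behind the grasp point.
Start: joints at [1.023, 0.491, 1.559, -0, 1.092, -0.106], TCP at [267.218, 565.018, 176.961] pointing down, gripper open.
Joint ranges: [-3.1, 3.1], [-0.84, 2.19], [0.05, 2.79], [-1.13, 4.28], [0.06, 2.93], [-2.69, 2.69]. Speed limits (rad/s): [2.22, 2.22, 2.79, 3.14, 3.14, 3.14].

## Interface

Orientations are given as [roll, pitch, yaw] about the fixed x, y, z axes, in that order (R = Rz(yaw) Ry(pitch) Rx(roll)).
In Python, from cell import env gives the robot as it stands.
- The arm moves only by the shell command python3 -m inch 'ROWS'. ROWS is JSON, one flat list of numbers, 7 for each row, row after row: the shift along the tool's x, y, z in m, then the turn, a rotation vector about the tool's x, y, z in degrees, then the closure, from -1 (fully open) to 1 (shut). In form: [tx, ty, tz, ax, ay, az, hand, tx, ty, tz, ax, ay, az, hand, ...]. A call has 1 to 10 rows; each row shifts and turns the commanded pose from where the row before left it, along the tool's axes as they then stand; what a row does not reach is not made up. A row lasts 1/10 s, in which the tool goes at most 50 mm and 8.59 degrees, less where a joint would pass 70% of its speed; a pose out of reach is approached as far as the arm can. A call is refused whole if a number of a shift passes 0.05 or a number of a turn 8.59, either way. A call with a gripper value outside its range is refused whole. The fingers move at their own pace and stop on an object; the grip force is fixed at half the most. Time passes only in rows, so rows that do not move let the fingers close. It gives the time, the measured TCP pose, the force and the opening at its end, in the units of the state.
- env.state(): the state, without advancing time (a new reading comes with each control period).
- env.read_camera(name): name is "scene" or "top"; returns a dict with "pixels" (480x640x3 uint8, blue, green, red), "depth" (480x640 float32, mm along the optical axis (not along the pixel's ray), 0 where there is no reading), "mtx" (3x3 intrinsics, pixels), "k1" (the pictures are not rectified: a ray, as slopes to the right and down, at radius r is drawn at 1 + k1 r^2 times it, then the intrinsics apply), "R" (3x3) and "t" (3): a world point X has camera coordinates R X + t. Camera axes: x right, y down, z forward; pixel columns grow to the right and rows downward; lengths in mm; the calibration is good to about 2 mm. A picture is of the moment at which its call begins.
- env.job_done(): hands the job in, once; it reports no verdict.
The state is a dict: "t": time; "joints": joint angles; "qvel": joint speeds; "tau": joint torques, N m; "eef_pos": TCP position; "tcp_rot": TCP orientation; "ft_force": force on the tool from outside, world axes, zero at the start; "moment": the same for the moment, N m; "opening": opening from 0.0 (shut) to 1.0 (fully open).
Only numpy, scipy, OpenCV 4.12 (cv2) and the standard library are available. Lean on these libraries where they do the work, as an engineer would, in place of code of your own. Each camera call takes 0.05 s, during which the arm holds its last target.

## Task

Pick up the LED grow-light bar lying on the bench and fit it into the stand over the seedlings: put one of its end pins into the recess of a holder, press the bar against its spring until the other pin passes the facing holder, bring the bar level and let the spring push that pin home, so that the bar hangs level and free with a pin in each recess, its white light face down as it lay. Press gently: the plastic holders crack if the bar is forced once its spring has bottomed out, and the pots, jar and tools round about stay where they are.

Things in the scene. Friction and masses are not known exactly. Their poses are not given: they have to be found in the camera images.
- lamp: The LED grow-light bar, loose on the bench, 0.2 to 0.36 kg: aluminium housing 140 x 28 x 30 mm (long along its own x, z up), white light face underneath. Origin: centre of the housing's underside. A round-nosed steel pin, 10 mm thick, stands out of each end, 18 mm above the underside: sprung at +x, rigid at -x. Tip to tip 200 mm free, 179.5 mm fully compressed. Grip it across its 28 mm.
- sprung_tip (a point): Outermost point of the sprung pin, on its axis; moves with the pin. The longer pin: 36 mm out of the housing at rest (106 mm from the bar's origin along +x). It goes up to 20.5 mm into the housing against a spring of 1 N plus 0.6 N per mm (13 N at the end of its travel, then solid).
- rigid_tip (a point): Outermost point of the rigid pin, on its axis. The shorter pin: 24 mm out of the housing (94 mm from the bar's origin along -x).
- stand: The light stand, fixed: a green foot 150 x 270 x 12 mm (long along its own y, z up) with a black seedling tray on it, leaves up to 85 mm high. Origin: centre of the foot's underside. Over it two like grey plastic holders on green posts, joined below as one yoke, face each other along y with inner faces 174 mm apart. Each is 40 mm wide (x), 18 mm deep (y) and reaches from 125 to 166 mm above the bench.
- recess_left (a point): The mark for the holder at the stand's +y: x = 0, y = +87, 150 mm above the bench, in the holder's inner face if the yoke were centred. The yoke is clamped up to 12 mm off centre, toward +y or -y, both holders together; this offset is NOT in any measured pose: feel for it or look. The clamp does not yield to gentle forces.
- recess_right (a point): The like mark for the holder at -y (y = -87), equally off by the yoke's offset. In each inner face, level with the mark, is a square blind recess 16 x 16 mm, 10 mm deep. The recess floors are 194 mm apart: seated in both, the bar is compressed by 6 mm; to pass a holder's inner face, by 16 mm. Either pin may go in either holder.
- pot_a: Bystander, to be left alone: a black plant pot, 72 mm wide, beyond the stand. Origin: on its underside.
- pot_b: Bystander, to be left alone: a terracotta plant pot, 64 mm wide and 55 mm high (leaves to about 90 mm), beside the bar, its axis at least 115 mm from the bar's axis. Origin: on its underside.
- brush: Bystander, to be left alone: a hand brush, 170 mm long, lying before the stand. Origin: on its underside.
- tub: Bystander, to be left alone: a jar, 68 mm wide, 60 mm high, at the near right. Origin: on its underside.
- driver: Bystander, to be left alone: a screwdriver lying at the right. Origin: on its underside.

How it is judged:
By the outcome, as a careful person would: the job done as asked, in the order asked, and still so for the second after the job is handed in, with the robot touching nothing.
It also fails if it takes over 51 s, if anything falls off the work surface, if the arm or the gripper's body presses on something with over 40 N, if the wrist force passes 120 N, or if a joint passes its speed limit or range.

## Working session

There is one attempt and no reset: what is moved stays moved. The work goes in short steps, Python scripts to look and compute and a shell command to move; the robot and the scene stay as the last step left them, time stands still between calls to the robot, and variables do not carry over. Pictures are saved under pics/ and viewed, and the job is handed in when it is done.

```bash
ls; mkdir -p pics; python3 - <<'E'
from cell import env
import cv2,numpy as np
s=env.state(); print(s); print(env.hold_point_z)
for n in("scene","top"):
    c=env.read_camera(n); cv2.imwrite(f"pics/{n}0.png",c["pixels"]); np.savez(f"{n}0.npz",**c); print(n,c["mtx"],c["k1"],c["R"],c["t"])
E
```

```text
pics
{'t': 0.0, 'joints': array([ 1.02341988e+00,  4.91551698e-01,  1.55949238e+00,  2.76680659e-05,
        1.09173089e+00, -1.05576526e-01]), 'qvel': array([-1.45417522e-03, -1.15083939e-04, -9.68882139e-04,  1.89480708e-03,
       -2.23197647e-03,  7.01276837e-05]), 'tau': array([-2.45457377e-03, -6.12645364e+01, -2.58175778e+01,  6.91493042e-02,
        4.84142359e-02, -1.17011668e-04]), 'eef_pos': array([267.02270385, 564.73642775, 176.35189019]), 'tcp_rot': array([-1.57196947e+00,  1.48993911e-04, -4.41812772e-01]), 'ft_force': array([ 0.35782341, -0.41185787,  0.02087752]), 'moment': array([ 0.02270397, -0.05232389,  0.00618102]), 'opening': 0.9963450639886371}
18.8
scene [[441.74769569   0.         320.58784521]
 [  0.         441.74769569 239.39785069]
 [  0.           0.           1.        ]] -0.10906428857517891 [[-0.90237973  0.43072119  0.01378721]
 [ 0.31950737  0.69016563 -0.64929688]
 [-0.28918138 -0.58150723 -0.76041007]] [ 514.1568109   -90.95284807 1223.19041687]
top [[594.11192979   0.         315.05297428]
 [  0.         594.11192979 243.86372996]
 [  0.           0.           1.        ]] -0.006575353526608631 [[-0.01921395 -0.99979469 -0.00643416]
 [-0.9869331   0.01999572 -0.15988504]
 [ 0.15998087  0.00327806 -0.98711467]] [   5.97085364  558.42885779 1297.99014039]
```

View pics/scene0.png

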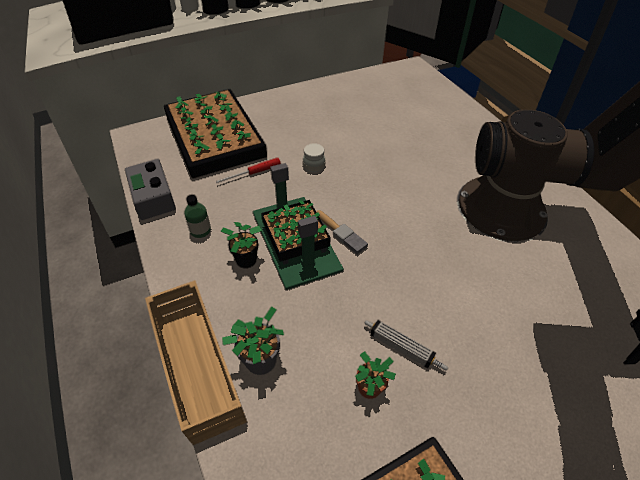

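View pics/top0.png

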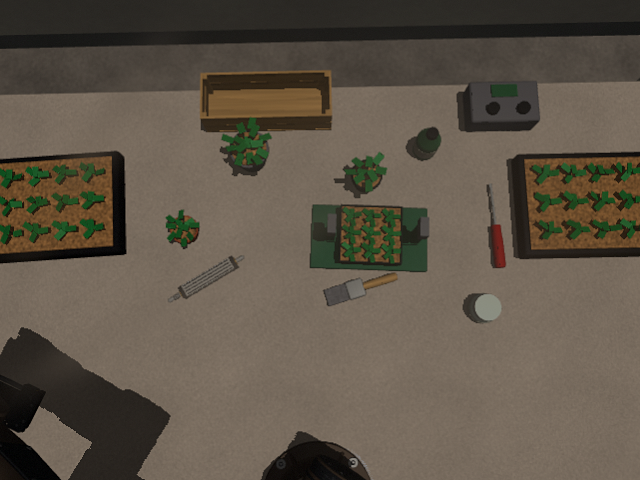

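The top view shows the bar at about (206,278), with its ends at (172,299) and (242,258). The stand is at about (369,238), with holders at (333,224) and (424,226). I'll zoom in and measure.

```bash
cat > h.py <<'E'
import numpy as np,cv2
def load(n): return dict(np.load(n))
def ray(c,u,v):
    K=c["mtx"];k=float(c["k1"])
    d=cv2.undistortPoints(np.array([[[u,v]]],float),K,np.array([k,0,0,0.]))[0,0]
    R=c["R"];C=-R.T@c["t"]; return C,R.T@np.array([d[0],d[1],1.])
def onz(c,u,v,z):
    C,d=ray(c,u,v); return C+d*(z-C[2])/d[2]
def cloud(c):
    H,W=c["depth"].shape
    u,v=np.meshgrid(np.arange(W),np.arange(H))
    d=cv2.undistortPoints(np.stack([u,v],-1).reshape(-1,1,2).astype(float),c["mtx"],np.array([float(c["k1"]),0,0,0.]))[:,0]
    z=c["depth"].reshape(-1)
    P=np.c_[d*z[:,None],z]
    X=(P-c["t"])@c["R"]; X[z==0]=np.nan
    return X.reshape(H,W,3)
def proj(c,X):
    p=c["R"]@np.asarray(X,float)+c["t"]
    s=p[:2]/p[2]; s=s*(1+float(c["k1"])*(s@s)); return c["mtx"][:2,:2]@s+c["mtx"][:2,2]
def tri(c1,p1,c2,p2):
    C1,d1=ray(c1,*p1);C2,d2=ray(c2,*p2)
    a=np.linalg.lstsq(np.c_[d1,-d2],C2-C1,rcond=None)[0]
    A=C1+a[0]*d1;B=C2+a[1]*d2
    return (A+B)/2,np.linalg.norm(A-B)
E
python3 - <<'E'
from h import *
t=load("top0.npz");s=load("scene0.npz")
def crop(c,u0,v0,w,h,k,n): cv2.imwrite(n,cv2.resize(c["pixels"][v0:v0+h,u0:u0+w],None,fx=k,fy=k,interpolation=cv2.INTER_CUBIC))
crop(t,155,240,100,75,8,"pics/tl.png");crop(t,305,195,130,90,6,"pics/ts.png")
crop(s,355,310,100,75,8,"pics/sl.png");crop(s,240,150,120,150,4,"pics/ss.png")
for c,n in((t,'top'),(s,'scene')):
    X=cloud(c)
    # foot green mask
    hsv=cv2.cvtColor(c["pixels"],cv2.COLOR_BGR2HSV)
    m=(X[...,2]>120)&(X[...,2]<175)&(X[...,0]>450)&(X[...,0]<950)&(abs(X[...,1])<350)
    nl,lab,st,ce=cv2.connectedComponentsWithStats(m.astype(np.uint8))
    for i in range(1,nl):
        if st[i,4]>15: print(n,'high',st[i],np.round(np.nanmin(X[lab==i],0)),np.round(np.nanmax(X[lab==i],0)),np.round(np.nanmedian(X[lab==i],0)))
    m=(X[...,2]>8)&(X[...,2]<45)&(X[...,0]>420)&(X[...,0]<700)&(X[...,1]>130)&(X[...,1]<420)
    nl,lab,st,ce=cv2.connectedComponentsWithStats(m.astype(np.uint8))
    for i in range(1,nl):
        if st[i,4]>50:
            P=X[lab==i]; r=cv2.minAreaRect(P[:,:2].astype(np.float32)); print(n,'low',st[i],r,np.nanpercentile(P[:,2],[5,50,95]))
E
```

```text
top high [250 124  10  13  71] [787. 112. 120.] [815. 133. 130.] [804. 122. 124.]
top high [427 127  11  11  49] [ 778. -278.  120.] [ 801. -256.  125.] [ 790. -269.  121.]
top high [235 142  13  22 136] [727. 139. 120.] [775. 165. 134.] [753. 154. 126.]
top high [252 154  12  11  69] [720. 104. 121.] [746. 128. 137.] [734. 117. 128.]
top high [327 213  10  23 202] [562. -50. 126.] [603. -31. 172.] [580. -41. 165.]
top high [417 217  13  22 257] [ 551. -242.  121.] [ 592. -222.  171.] [ 569. -230.  164.]
top low [168 255  77  47 986] ((488.789794921875, 245.150634765625), (30.088970184326172, 198.2259979248047), 30.648056030273438) [16.53134881 29.36938574 34.51296206]
scene high [270 163  19  21 324] [ 554. -247.  120.] [ 594. -222.  168.] [ 574. -227.  148.]
scene high [190 194   6   7  19] [ 781. -281.  120.] [ 796. -258.  122.] [ 789. -269.  121.]
scene high [298 216  20  23 374] [564. -52. 121.] [605. -31. 169.] [586. -34. 153.]
scene high [264 307  13  14  87] [723. 104. 120.] [748. 127. 133.] [735. 116. 126.]
scene high [231 325  16  10 109] [788. 112. 120.] [817. 134. 130.] [803. 123. 124.]
scene high [257 327  27  11 161] [729. 136. 120.] [773. 166. 133.] [756. 153. 125.]
scene low [ 364  319   84   51 1236] ((489.8607177734375, 244.41525268554688), (31.68929672241211, 198.94638061523438), 29.778810501098633) [12.0978465  28.52511467 31.87765912]
scene low [358 387  22  11  62] ((613.306396484375, 304.77081298828125), (17.666780471801758, 42.79644775390625), 48.07857131958008) [10.02688491 22.13335332 35.79170809]
```

```bash
python3 - <<'E'
import cv2,numpy as np
def pad(n):
    a=cv2.imread(n);a=cv2.resize(a,(400,300)) ;return a
E
echo
```

```text
(no output)
```

View pics/tl.png

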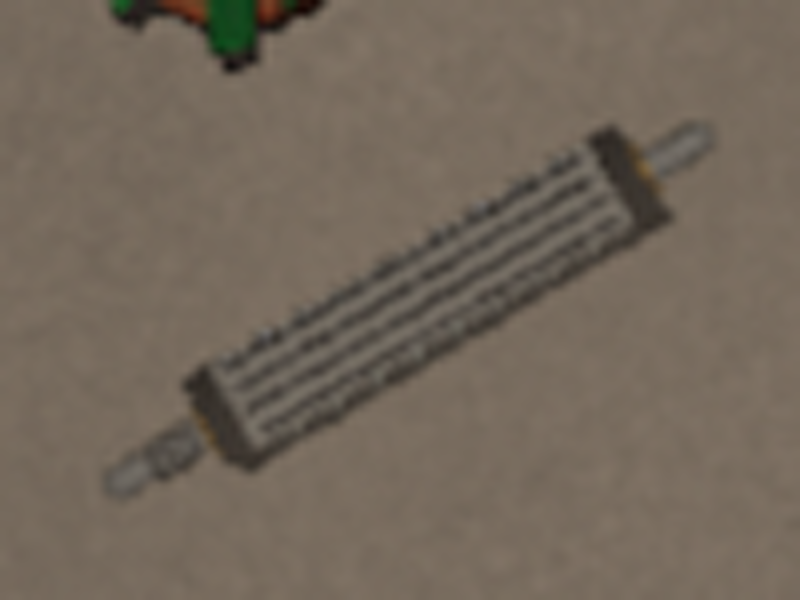

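View pics/ts.png

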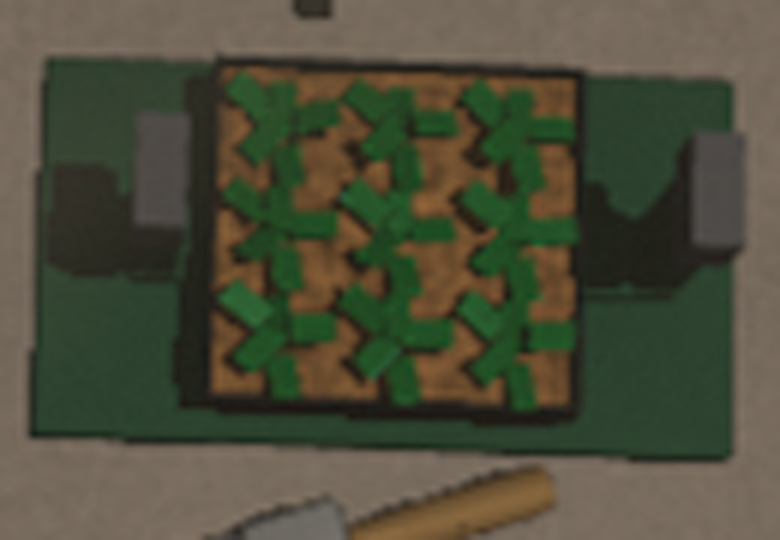

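View pics/ss.png

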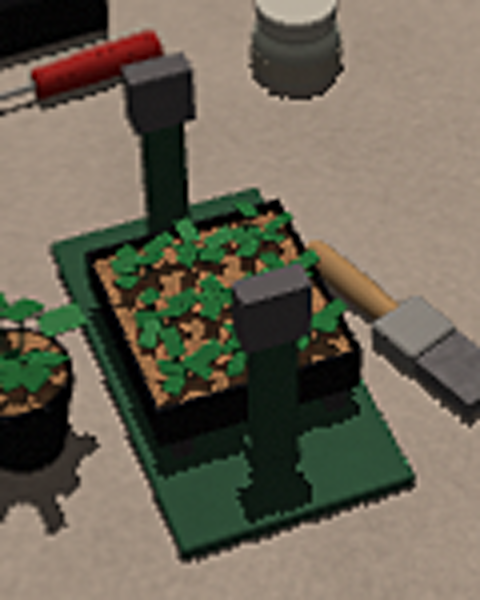

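View pics/sl.png

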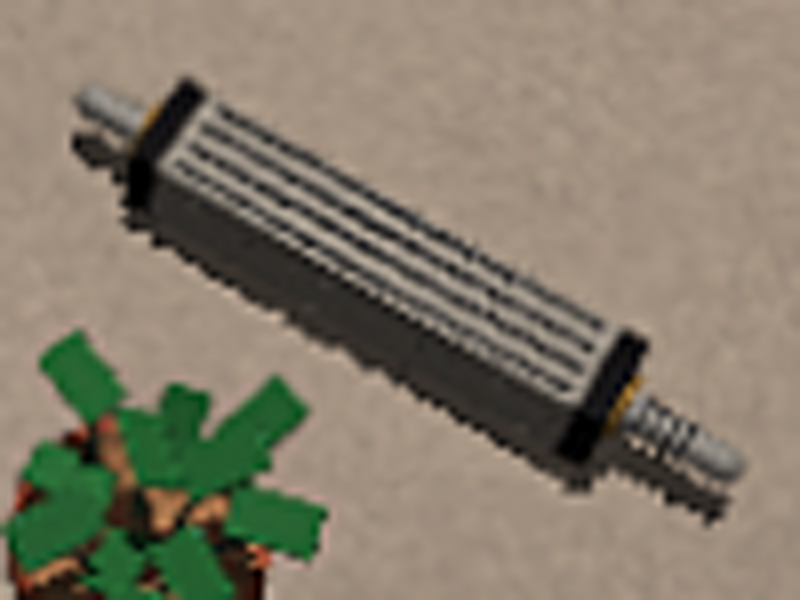

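```bash
python3 - <<'E'
from h import *
t=load("top0.npz");s=load("scene0.npz")
def fc(p,o,k): return ((p[0]+.5)/k-.5+o[0],(p[1]+.5)/k-.5+o[1])
for n,a,b in(("sprung",(106,487),(743,470)),("rigid",(714,130),(77,98))):
    pa=fc(a,(155,240),8);pb=fc(b,(355,310),8)
    print(n,tri(t,pa,s,pb),onz(t,*pa,18),onz(s,*pb,18))
# holder top-face corners
T={'L':[(135,112),(191,113),(187,229),(133,227)],'R':[(693,131),(745,132),(743,250),(691,248)]}
S={'L':[(232,282),(301,264),(311,294),(238,317)],'R':[(122,68),(185,55),(192,74),(131,92)]}
for k in'LR':
    print(k,'top',[np.round(onz(t,*fc(p,(305,195),6),166)[:2],1) for p in T[k]])
    print(k,'sc ',[np.round(onz(s,*fc(p,(240,150),4),166)[:2],1) for p in S[k]])
F=[(45,58),(733,78),(732,460),(30,436)]
print('foot',[np.round(onz(t,*fc(p,(305,195),6),12)[:2],1) for p in F])
print('campos',-t["R"].T@t["t"],-s["R"].T@s["t"])
# depth-based top faces
for c in(t,s):
    X=cloud(c)
    for y0 in(-41,-232):
        m=(X[...,2]>158)&(X[...,2]<175)&(abs(X[...,1]-y0)<25)&(abs(X[...,0]-578)<45)
        P=X[m];r=cv2.minAreaRect(P[:,:2].astype(np.float32));print(m.sum(),r,np.median(P[:,2]))
    m=(X[...,2]>24)&(X[...,2]<40)&(abs(X[...,0]-489)<110)&(abs(X[...,1]-245)<110); P=X[m];print('lamp',m.sum(),cv2.minAreaRect(P[:,:2].astype(np.float32)),np.median(P[:,2]))
    for nm in range(1):
        m=(X[...,2]>20)&(abs(X[...,0]-560)<60)&(abs(X[...,1]-310)<70); 
        if m.any(): print('potb',m.sum(),np.nanmin(X[m],0),np.nanmax(X[m],0))
    m=(abs(X[...,2])<3)&(abs(X[...,0]-500)<60)&(abs(X[...,1])<200);print('bench',np.median(X[...,2][m]))
E
```

```text
sprung (array([439.46561724, 331.17482602,  21.30779026]), np.float64(1.5639087808226586)) [439.17829145 332.60455577  18.        ] [438.44883872 329.76495959  18.        ]
rigid (array([539.22477825, 159.11865501,  16.14671484]), np.float64(1.7773449969824007)) [538.28022107 159.46250631  18.        ] [540.56078906 159.39014769  18.        ]
L top [array([602.5, -31.6]), array([601.8, -50.9]), array([561.1, -48.5]), array([562.2, -30. ])]
L sc  [array([602.7, -51.3]), array([563.3, -47.8]), array([567.8, -25.5]), array([610. , -26.7])]
R top [array([ 591.9, -223.7]), array([ 591.2, -241.6]), array([ 550. , -238.8]), array([ 551., -221.])]
R sc  [array([ 592.4, -242. ]), array([ 553.1, -237.2]), array([ 556.1, -218.9]), array([ 595.5, -219. ])]
foot [array([6.579e+02, 2.000e-01]), array([ 644.4, -267.6]), array([ 494.9, -259.9]), array([509.5,   8.7])]
campos [ 343.59305159   -9.45145185 1370.58795041] [846.74868325 552.60836954 863.98211788]
176 ((583.0447998046875, -41.370365142822266), (16.729585647583008, 41.14550018310547), 88.67115020751953) 165.8975428956203
180 ((571.63671875, -232.4290313720703), (18.493053436279297, 40.39368438720703), 87.69749450683594) 166.0847027506286
lamp 824 ((491.973388671875, 248.8670196533203), (124.9358139038086, 157.13568115234375), 64.50885009765625) 30.176187448194263
potb 716 [500.87799804 240.53792364  20.50851332] [619.86756613 327.28585239  98.55862123]
bench 0.013797116924683408
158 ((583.8048095703125, -41.52228927612305), (20.411828994750977, 41.187744140625), 85.21033477783203) 164.62030203821234
126 ((573.6521606445312, -234.46153259277344), (23.309925079345703, 40.82171630859375), 85.43900299072266) 164.73176506429388
lamp 879 ((506.74200439453125, 264.3255310058594), (164.61932373046875, 131.72303771972656), 67.61113739013672) 29.40553194648483
potb 947 [500.16692103 240.09084553  20.00566197] [619.92615735 322.13938748  95.82037096]
bench -0.8044165889142987
```

```bash
python3 - <<'E'
from h import *
o=np.array([492,240.]);a=np.array([-.503,.864]);j=np.array([.864,.503])
for f in("top0.npz","scene0.npz"):
    X=cloud(load(f)); m=(X[...,2]>45)&(abs(X[...,0]-560)<90)&(abs(X[...,1]-310)<70); P=X[m]
    al=(P[:,:2]-o)@a; la=(P[:,:2]-o)@j
    for z in(45,60,70,80,85,90):
        k=P[:,2]>z
        if k.any(): print(f,z,k.sum(),'along',al[k].min().round(),al[k].max().round(),'lat',la[k].min().round(),la[k].max().round(),'maxz',P[k,2].max().round())
    k=(P[:,2]>70)&(la<100); 
    for r in np.c_[al,la,P[:,2]][k][::6].round(): print(r)
    print('centroid',np.c_[al,la].mean(0))
E
```

```text
top0.npz 45 779 along -49.0 28.0 lat 75.0 158.0 maxz 99.0
top0.npz 60 541 along -49.0 28.0 lat 75.0 158.0 maxz 99.0
top0.npz 70 445 along -49.0 28.0 lat 75.0 158.0 maxz 99.0
top0.npz 80 323 along -49.0 28.0 lat 75.0 149.0 maxz 99.0
top0.npz 85 247 along -48.0 27.0 lat 75.0 148.0 maxz 99.0
top0.npz 90 106 along -48.0 27.0 lat 93.0 145.0 maxz 99.0
[-48. 100.  92.]
[-39.  97.  92.]
[ 2. 99. 93.]
[ 5. 97. 97.]
[ 4. 94. 98.]
[-2. 92. 76.]
[ 1. 92. 74.]
[ 2. 89. 78.]
[ 3. 87. 79.]
[ 4. 85. 77.]
[ 5. 82. 83.]
[ 6. 79. 84.]
[ 7. 78. 81.]
centroid [ -9.80759035 114.68671555]
scene0.npz 45 1080 along -50.0 27.0 lat 76.0 159.0 maxz 96.0
scene0.npz 60 738 along -50.0 27.0 lat 76.0 159.0 maxz 96.0
scene0.npz 70 623 along -50.0 27.0 lat 76.0 159.0 maxz 96.0
scene0.npz 80 470 along -50.0 27.0 lat 76.0 150.0 maxz 96.0
scene0.npz 85 334 along -48.0 26.0 lat 95.0 148.0 maxz 96.0
scene0.npz 90 86 along -43.0 16.0 lat 95.0 141.0 maxz 96.0
[-46.  95.  88.]
[-44.  98.  86.]
[-37.  99.  88.]
[-2. 77. 78.]
[-4. 81. 78.]
[-22.  91.  71.]
[ 4. 80. 81.]
[-2. 85. 78.]
[ 8. 81. 83.]
[ 0. 85. 78.]
[-5. 89. 74.]
[ 5. 84. 77.]
[ 3. 98. 95.]
[ 5. 98. 94.]
centroid [ -8.68518681 119.85392463]
```

```bash
python3 -m inch '[0,0,0,0,6.9,0,-1, 0,0,0,0,6.9,0,-1, 0,0,0,0,6.9,0,-1, 0,0,0,0,6.9,0,-1, 0,0,0,0,6.9,0,-1]'; python3 -m inch '[0.02,0,0.003,0,0,0,-1, 0.04,0,0.003,0,0,0,-1, 0.045,0,0.003,0,0,0,-1, 0.045,0,0.003,0,0,0,-1, 0.045,0,0.003,0,0,0,-1, 0.045,0,0.003,0,0,0,-1, 0.045,0,0.003,0,0,0,-1, 0.045,0,0.003,0,0,0,-1, 0.04,0,0.003,0,0,0,-1, 0.02,0,0.003,0,0,0,-1]'; python3 -m inch '[0,0,0,0,0,0,-1,0,0,0,0,0,0,-1]'
```

```text
t: 0.6
eef_pos: [267.1, 564.9, 176.6]
tcp_rot: [-1.571, -0.0, -1.049]
ft_force: [0.0, -0.5, -0.4]
opening: 1.002
t: 1.6
eef_pos: [490.5, 240.4, 176.7]
tcp_rot: [-1.571, -0.0, -1.046]
ft_force: [-0.2, 0.8, 0.1]
opening: 0.998
t: 1.8
eef_pos: [489.0, 243.0, 176.7]
tcp_rot: [-1.571, 0.0, -1.045]
ft_force: [-0.3, -0.6, 0.7]
opening: 0.998
```

```bash
python3 -m inch '[0.004,0.02,0.001,0,0,0,-1, 0,0.03,0,0,0,0,-1, 0,0.03,0,0,0,0,-1, 0,0.025,0,0,0,0,-1, 0,0.01,0,0,0,0,-1, 0,0,0,0,0,0,-1]'
python3 - <<'E'
from cell import env
from h import *
for n in("scene","top"):
    c=env.read_camera(n); np.savez(f"{n}1.npz",**c); 
    g=env.state()["eef_pos"]; u,v=map(int,proj(c,[492,240,30])); 
    im=cv2.resize(c["pixels"][v-50:v+50,u-65:u+65],None,fx=6,fy=6,interpolation=cv2.INTER_CUBIC); cv2.imwrite(f"pics/{n}1.png",im)
E
```

```text
t: 2.4
eef_pos: [491.1, 240.7, 61.1]
tcp_rot: [-1.573, 0.001, -1.043]
ft_force: [0.1, -0.9, 0.2]
opening: 1.002
```

View pics/scene1.png

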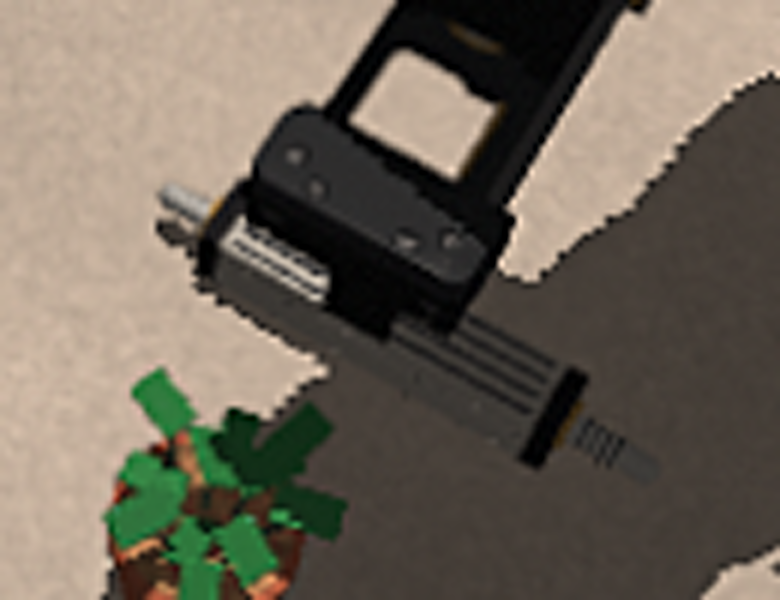

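View pics/top1.png

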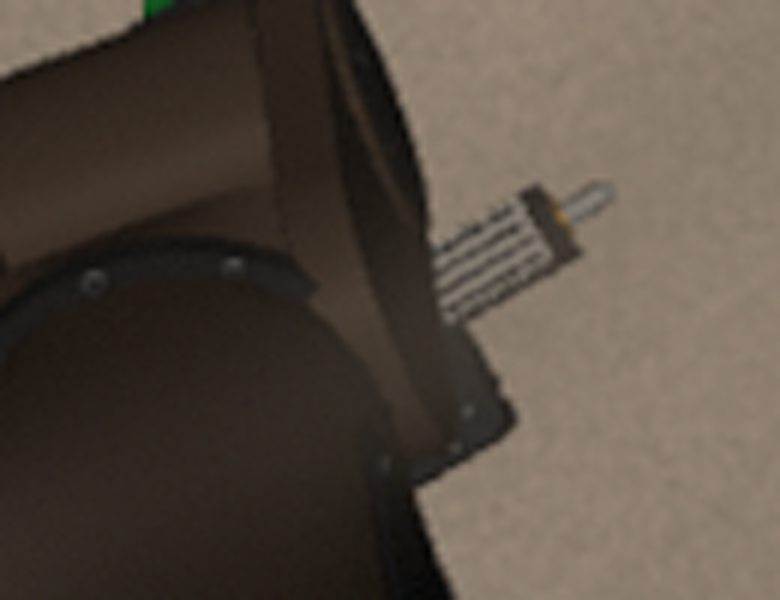

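```bash
python3 - <<'E'
from h import *
c=load("scene1.npz");X=cloud(c)
o=np.array([491.1,240.7]);a=np.array([-.503,.864]);j=np.array([.864,.503])
m=(np.hypot(X[...,0]-o[0],X[...,1]-o[1])<130)&(X[...,2]>50)
P=X[m];al=(P[:,:2]-o)@a;la=(P[:,:2]-o)@j
for z in range(55,240,10):
    k=(P[:,2]>=z)&(P[:,2]<z+10)&(la<110)&~((la>72)&(z<100))
    if k.sum()>3: print(z,k.sum(),al[k].min().round(),al[k].max().round(),la[k].min().round(),la[k].max().round())
print(proj(c,[491.1+.864*48,240.7+.503*48,61]),proj(c,[491.1,240.7,61]))
E
```

```text
95 27 -13.0 10.0 -48.0 54.0
105 19 -14.0 10.0 53.0 57.0
115 27 -13.0 10.0 55.0 57.0
125 15 -11.0 9.0 57.0 59.0
175 106 -35.0 34.0 -82.0 85.0
185 208 -35.0 34.0 -66.0 85.0
195 127 -36.0 34.0 -65.0 90.0
205 195 -35.0 33.0 -18.0 93.0
215 996 -35.0 33.0 -9.0 92.0
225 103 -25.0 24.0 -10.0 19.0
235 116 -23.0 24.0 -2.0 19.0
[395.30950125 351.3055088 ] [406.4333336  333.53826955]
```

```bash
python3 -m inch '[0,0.015,0,0,0,0,-1, 0,0.02,0,0,0,0,-1, 0,0.012,0,0,0,0,-1, 0,0.005,0,0,0,0,-1, 0,0,0,0,0,0,-1]';python3 -m inch '[0,0,0,0,0,0,1, 0,0,0,0,0,0,1,0,0,0,0,0,0,1,0,0,0,0,0,0,1,0,0,0,0,0,0,1,0,0,0,0,0,0,1,0,0,0,0,0,0,1,0,0,0,0,0,0,1]'
```

```text
t: 3.0
eef_pos: [492.2, 240.1, 10.1]
tcp_rot: [-1.571, 0.0, -1.044]
ft_force: [-0.3, 0.6, 0.4]
opening: 0.999
t: 3.8
eef_pos: [492.1, 240.1, 9.9]
tcp_rot: [-1.571, 0.0, -1.044]
ft_force: [0.7, 0.2, -1.0]
opening: 0.384
```

```bash
python3 -m inch '[0,0,0,0,0,0,1, 0,0,0,0,0,0,1,0,0,0,0,0,0,1,0,0,0,0,0,0,1,0,0,0,0,0,0,1]'; python3 -m inch '[0,-0.01,0,0,0,0,1, 0,-0.03,0,0,0,0,1,0,-0.04,0,0,0,0,1,0,-0.04,0,0,0,0,1,0,-0.04,0,0,0,0,1,0,-0.04,0,0,0,0,1,0,-0.02,0,0,0,0,1,0,0,0,0,0,0,1]'
```

```text
t: 4.3
eef_pos: [492.1, 240.0, 9.9]
tcp_rot: [-1.571, 0.0, -1.044]
ft_force: [0.7, 0.2, 0.2]
opening: 0.012
t: 5.1
eef_pos: [493.0, 240.4, 233.7]
tcp_rot: [-1.565, -0.001, -1.044]
ft_force: [0.3, 0.2, -0.9]
opening: 0.001
```

```bash
python3 - <<'E'
from cell import env
from h import *
for n in("scene","top"):
    c=env.read_camera(n); np.savez(f"{n}2.npz",**c); cv2.imwrite(f"pics/{n}2.png",c["pixels"])
c=load("scene2.npz");u,v=map(int,proj(c,[492,240,130])); cv2.imwrite("pics/sc2.png",cv2.resize(c["pixels"][v-100:v+100,u-130:u+130],None,fx=3,fy=3,interpolation=cv2.INTER_CUBIC))
E
```

```text
(no output)
```

View pics/sc2.png

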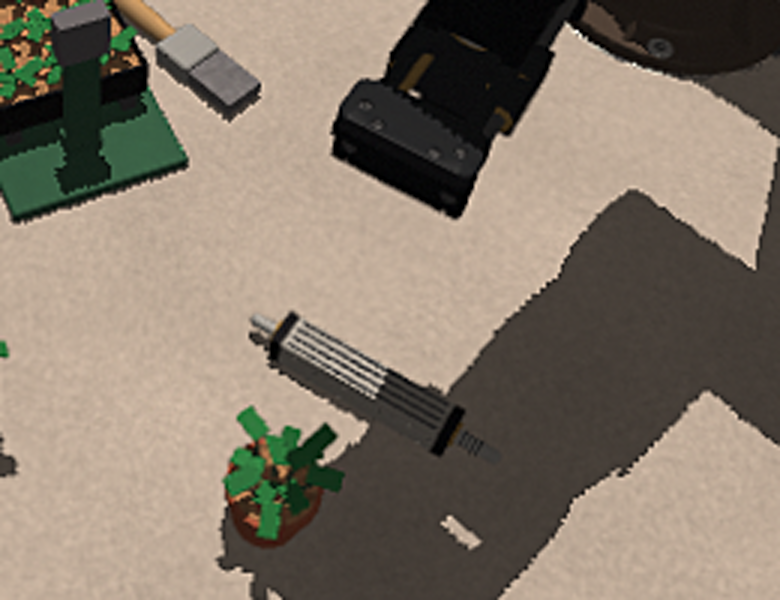

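View pics/top2.png

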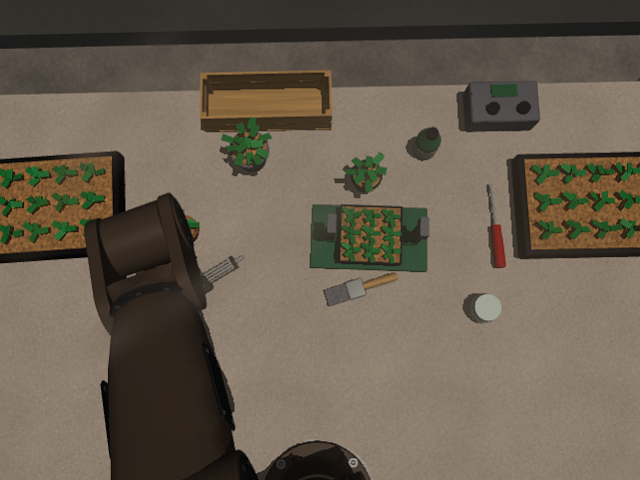

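The bar hasn't moved and the fingers closed empty, at an apparent TCP height of 10 mm. I'll check where the fingertips really were in the earlier picture.

```bash
python3 - <<'E'
from h import *
c=load("scene1.npz");X=cloud(c)
u0,v0=map(int,proj(c,[492,240,30])); print(u0,v0)
o=np.array([491.1,240.7]);a=np.array([-.503,.864]);j=np.array([.864,.503])
for v in range(335,356,1):
    print(v,[ (int(((X[v,u,:2]-o)@a)),int((X[v,u,:2]-o)@j),int(X[v,u,2])) for u in range(388,412,4)])
for n in("scene2.npz",):
  Y=cloud(load(n)); m=(Y[...,2]>22)&(Y[...,2]<40)&(np.hypot(Y[...,0]-490,Y[...,1]-244)<115); r=cv2.minAreaRect(Y[m][:,:2].astype(np.float32)); print(r)
E
python3 -c "
from cell import env
s=env.state();print(s['joints'],s['eef_pos'],s['tcp_rot'],s['opening'])"
```

```text
403 340
335 [(-34, 6, 28), (-27, 2, 29), (0, 84, 184), (7, 88, 199), (14, 91, 210), (21, 91, 217)]
336 [(-32, 10, 32), (-13, 56, 123), (0, 83, 180), (7, 83, 186), (15, 89, 205), (21, 91, 214)]
337 [(-31, 12, 31), (-12, 56, 121), (0, 82, 175), (7, 83, 183), (15, 88, 200), (22, 90, 210)]
338 [(-30, 14, 31), (-12, 55, 115), (-4, 57, 127), (8, 83, 180), (14, 82, 186), (22, 89, 205)]
339 [(-30, 14, 27), (-11, 55, 111), (-3, 57, 123), (9, 84, 179), (15, 83, 184), (22, 89, 201)]
[ 3.33116550e-01  3.27415366e-01  1.67938745e+00  5.27548871e-05
  1.13432982e+00 -1.93754399e-01] [491.7878844  239.91297186 230.11876337] [-1.57033570e+00 -4.16503030e-05 -1.04394768e+00] 0.006118846374453382Traceback (most recent call last):
  File "<stdin>", line 6, in <module>
ValueError: cannot convert float NaN to integer
```

```bash
python3 - <<'E'
from h import *
c=load("scene1.npz");X=cloud(c)
o=np.array([491.1,240.7]);a=np.array([-.503,.864]);j=np.array([.864,.503])
for v in range(338,356,1):
    print(v,[ (int(((X[v,u,:2]-o)@a)),int((X[v,u,:2]-o)@j),int(X[v,u,2])) if X[v,u,0]==X[v,u,0] else 0 for u in range(388,412,3)])
Y=cloud(load("scene2.npz")); m=(Y[...,2]>14)&(Y[...,2]<40)&(np.hypot(Y[...,0]-490,Y[...,1]-244)<112); r=cv2.minAreaRect(Y[m][:,:2].astype(np.float32)); print(r)
E
```

```text
338 [(-30, 14, 31), (-25, 11, 32), (-8, 57, 122), (-2, 57, 129), (8, 83, 180), (13, 82, 185), (19, 89, 201), (24, 91, 210)]
339 [(-30, 14, 27), (-13, 54, 108), (-7, 56, 117), (-2, 56, 123), (9, 84, 179), (13, 82, 181), (18, 83, 187), (24, 88, 203)]
340 [(-29, 13, 22), (-13, 53, 103), (-7, 56, 113), (-1, 56, 120), (3, 56, 126), (13, 81, 176), (19, 83, 185), (24, 88, 198)]
341 [(-29, 13, 18), (-13, 53, 98), (-7, 53, 106), (0, 57, 118), (4, 58, 125), (14, 83, 177), (19, 82, 181), (24, 83, 186)]
342 [(-28, 13, 14), (-22, 14, 23), (-6, 53, 101), (0, 55, 112), (4, 56, 119), (9, 54, 122), (20, 81, 176), (10, -4, 27)]
343 [(-27, 15, 14), (-21, 15, 21), (-15, 15, 28), (0, 54, 106), (5, 56, 116), (9, 52, 114), (6, 2, 29), (25, 82, 180)]
344 [(-27, 14, 8), (-20, 14, 14), (-14, 16, 25), (0, 52, 99), (6, 57, 113), (1, 7, 28), (6, 3, 28), (26, 83, 177)]
345 [(-26, 15, 6), (-20, 13, 8), (-14, 13, 17), (-8, 13, 23), (5, 52, 101), (3, 10, 31), (8, 5, 28), (13, 3, 30)]
346 [(-25, 14, 1), (-19, 15, 10), (-13, 15, 15), (-7, 13, 18), (6, 52, 98), (3, 10, 27), (9, 8, 29), (14, 2, 26)]
347 [(-25, 15, -2), 
[... 410 characters left out ...]
20), (13, 15, 26), (18, 12, 29)]
351 [(-20, 23, -2), (-15, 20, 0), (-9, 16, 0), (-4, 12, -1), (2, 15, 10), (8, 15, 17), (14, 15, 24), (19, 15, 30)]
352 [(-18, 27, 0), (-13, 24, 2), (-8, 17, -3), (-2, 16, 0), (3, 16, 8), (8, 14, 11), (14, 14, 17), (20, 15, 26)]
353 [(-18, 28, 0), (-12, 25, 0), (-7, 21, 0), (-2, 14, -7), (3, 12, -3), (9, 15, 8), (15, 15, 16), (21, 13, 19)]
354 [(-17, 29, -2), (-11, 25, -3), (-6, 23, 0), (0, 19, -1), (4, 16, 0), (10, 14, 3), (16, 15, 12), (21, 14, 17)]
355 [(-15, 32, 0), (-10, 27, -2), (-5, 24, -1), (0, 22, 0), (5, 16, -3), (10, 14, 0), (17, 15, 8), (22, 12, 9)]
((489.9446105957031, 244.6014404296875), (31.44333267211914, 198.7352752685547), 29.942968368530273)
```

```bash
python3 - <<'E'
from h import *
a=np.array([-.503,.864]);j=np.array([.864,.503])
for f,o,z0 in(("scene0.npz",(267,565),176.5),("scene1.npz",(491.1,240.7),61.1),("scene2.npz",(491.8,239.9),230.1),("top0.npz",(267,565),176.5)):
    X=cloud(load(f));P=X.reshape(-1,3);o=np.array(o)
    m=(np.hypot(P[:,0]-o[0],P[:,1]-o[1])<110)&(P[:,2]>z0-40)&(P[:,2]<z0+300)
    P=P[m]; al=(P[:,:2]-o)@a;la=(P[:,:2]-o)@j
    print(f,len(P)); 
    for dz in range(-10,260,10):
        k=(P[:,2]>=z0+dz)&(P[:,2]<z0+dz+10)
        if k.sum()>8: print('  ',dz,k.sum(),'al',al[k].min().round(),al[k].max().round(),'la',la[k].min().round(),la[k].max().round())
E
```

```text
scene0.npz 350
   30 11 al -41.0 -20.0 la -46.0 -34.0
   40 37 al -42.0 -21.0 la -46.0 -33.0
   50 46 al -42.0 -21.0 la -45.0 -32.0
   60 33 al -43.0 -26.0 la -42.0 -32.0
   70 32 al -43.0 -32.0 la -42.0 -32.0
   80 23 al -45.0 -37.0 la -43.0 -33.0
   110 18 al -77.0 -59.0 la -47.0 -22.0
   120 76 al -77.0 -58.0 la -49.0 -21.0
   130 49 al -77.0 -66.0 la -52.0 -31.0
   140 23 al -80.0 -73.0 la -53.0 -41.0
scene1.npz 4333
   -10 73 al -37.0 16.0 la 96.0 110.0
   0 35 al -23.0 -5.0 la 83.0 110.0
   10 45 al -21.0 7.0 la 76.0 93.0
   20 106 al -48.0 25.0 la 76.0 110.0
   30 47 al -13.0 9.0 la -48.0 109.0
   40 20 al -14.0 10.0 la -47.0 56.0
   50 30 al -12.0 10.0 la 53.0 57.0
   60 23 al -13.0 10.0 la 55.0 58.0
   110 60 al -35.0 33.0 la -82.0 84.0
   120 118 al -35.0 34.0 la -64.0 85.0
   130 218 al -34.0 34.0 la -66.0 89.0
   140 139 al -36.0 33.0 la -53.0 92.0
   150 1051 al -35.0 33.0 la -18.0 93.0
   160 111 al -30.0 24.0 la -10.0 92.0
   170 101 al -23.0 24.0 la -2.0 19.0
   180 76 al -22.0 24.0 la 1.0 19.0
   190 15 al -21.0 20.0 la 15.0 20.0
   200 9 al 27.0 33.0 la 10.0 18.0
  
[... 444 characters left out ...]
14 al -24.0 25.0 la -12.0 19.0
   190 155 al -24.0 21.0 la -1.0 19.0
   200 40 al -34.0 34.0 la -30.0 19.0
   210 39 al -36.0 34.0 la 4.0 37.0
   220 533 al -38.0 36.0 la -7.0 39.0
   230 179 al -29.0 31.0 la 3.0 35.0
   240 118 al -40.0 39.0 la 7.0 41.0
   250 344 al -40.0 38.0 la 13.0 41.0
top0.npz 1542
   110 41 al -74.0 -17.0 la -85.0 -32.0
   120 75 al -74.0 -21.0 la -84.0 13.0
   130 170 al -75.0 -1.0 la -89.0 16.0
   140 84 al -78.0 -2.0 la -91.0 -9.0
   150 838 al -77.0 -8.0 la -91.0 3.0
   160 234 al -76.0 -12.0 la -91.0 -3.0
   170 38 al -50.0 -32.0 la -37.0 -13.0
   180 30 al -46.0 -36.0 la -35.0 -18.0
   190 16 al -46.0 -39.0 la -30.0 -24.0
   200 15 al -54.0 -43.0 la -28.0 -16.0
```

View pics/scene2.png

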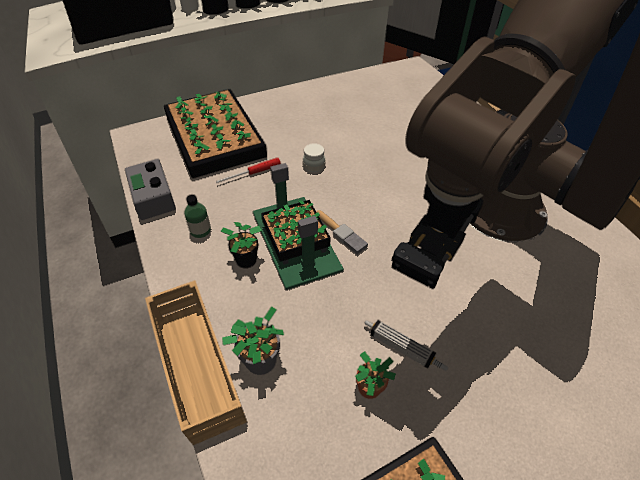

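```bash
python3 -m inch '[0,0.02,0,0,0,0,-1, 0,0.04,0,0,0,0,-1,0,0.04,0,0,0,0,-1,0,0.04,0,0,0,0,-1,0,0.04,0,0,0,0,-1,0,0.03,0,0,0,0,-1,0,0.015,0,0,0,0,-1,0,0,0,0,0,0,-1,0,0,0,0,0,0,-1,0,0,0,0,0,0,-1]'
python3 - <<'E'
from cell import env
from h import *
c=env.read_camera("scene"); np.savez("scene3.npz",**c); s=env.state(); o=s["eef_pos"];print(o,s["opening"])
u,v=map(int,proj(c,[492,240,30])); cv2.imwrite("pics/sc3.png",cv2.resize(c["pixels"][v-50:v+50,u-65:u+65],None,fx=6,fy=6,interpolation=cv2.INTER_CUBIC))
a=np.array([-.503,.864]);j=np.array([.864,.503])
P=cloud(c).reshape(-1,3);m=(np.hypot(P[:,0]-o[0],P[:,1]-o[1])<75)&(P[:,2]>33);P=P[m];al=(P[:,:2]-o[:2])@a;la=(P[:,:2]-o[:2])@j
k=(abs(la)>35)&(abs(al)<16)
print(np.sort(P[k,2])[:12].round(),al[k].min(),al[k].max(),la[k].min(),la[k].max())
E
```

```text
t: 6.2
eef_pos: [492.4, 240.2, 5.6]
tcp_rot: [-1.57, -0.0, -1.044]
ft_force: [-0.1, 0.1, -0.3]
opening: 0.791
[492.48089448 240.17528267   5.81714979] 0.8332470462512725
[42. 44. 45. 45. 45. 45. 47. 47. 47. 49. 49. 49.] -15.980205426651729 15.999961475497274 -74.88765622940663 74.76775746031923
```

View pics/sc3.png

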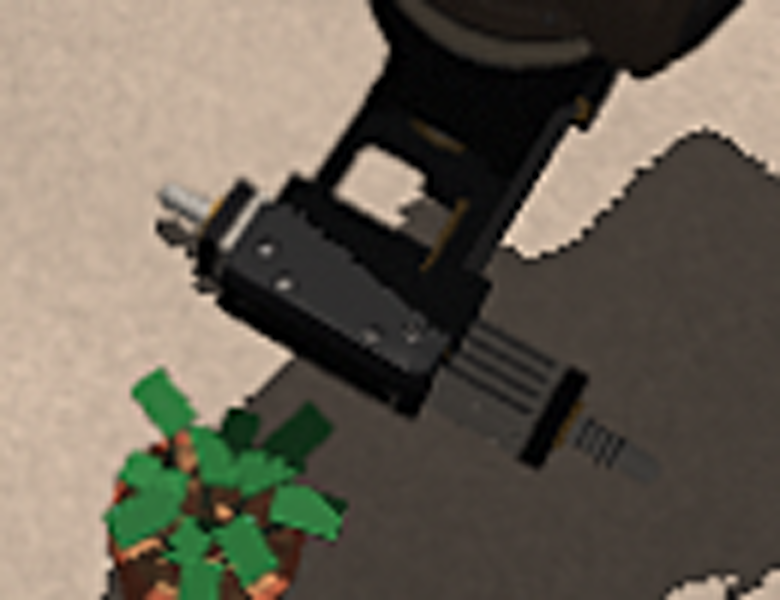

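```bash
python3 -m inch '[0,0.01,0,0,0,0,-1, 0,0.01,0,0,0,0,-1,0,0.005,0,0,0,0,-1,0,0,0,0,0,0,-1]'; python3 -m inch '[0,0.003,0,0,0,0,-1,0,0.003,0,0,0,0,-1,0,0,0,0,0,0,-1]'
python3 - <<'E'
from cell import env
from h import *
c=env.read_camera("scene"); np.savez("scene4.npz",**c); s=env.state(); o=s["eef_pos"];print(o,s["ft_force"])
u,v=map(int,proj(c,[492,240,30])); cv2.imwrite("pics/sc4.png",cv2.resize(c["pixels"][v-50:v+50,u-65:u+65],None,fx=6,fy=6,interpolation=cv2.INTER_CUBIC))
P=cloud(c).reshape(-1,3);a=np.array([-.503,.864]);j=np.array([.864,.503]);al=(P[:,:2]-o[:2])@a;la=(P[:,:2]-o[:2])@j
k=(abs(al)<33)&(la>80)&(la<95);k&=P[:,2]>70
print(np.sort(P[k,2])[:40:3].round())
E
```

```text
t: 6.65
eef_pos: [491.6, 239.9, -21.0]
tcp_rot: [-1.572, 0.0, -1.044]
ft_force: [-0.7, 0.4, -0.3]
opening: 1.001
t: 6.95
eef_pos: [492.0, 240.0, -26.3]
tcp_rot: [-1.571, 0.0, -1.044]
ft_force: [-0.0, 0.0, -0.8]
opening: 1.001
[492.10207942 240.03763013 -26.14979948] [-0.01543076  0.2267066   0.36423362]
[70. 72. 72. 75. 75. 76. 77. 77. 78. 79. 79. 80. 80. 82.]
```

View pics/sc4.png

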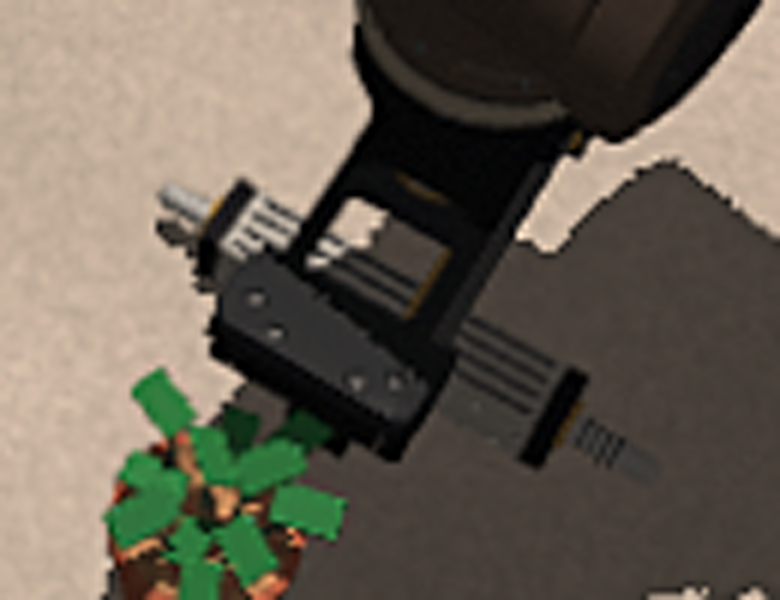

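The fingers straddle the bar and the pot leaf sits just clear under the body edge. Closing now.

```bash
python3 -m inch '[0,0,0,0,0,0,1, 0,0,0,0,0,0,1,0,0,0,0,0,0,1,0,0,0,0,0,0,1,0,0,0,0,0,0,1,0,0,0,0,0,0,1,0,0,0,0,0,0,1,0,0,0,0,0,0,1,0,0,0,0,0,0,1,0,0,0,0,0,0,1]';python3 -m inch '[0,0,0,0,0,0,1, 0,0,0,0,0,0,1]'
```

```text
t: 8.0
eef_pos: [492.0, 240.0, -26.1]
tcp_rot: [-1.571, 0.0, -1.044]
ft_force: [-0.6, 0.3, 1.4]
opening: 0.295
t: 8.2
eef_pos: [492.0, 240.0, -26.1]
tcp_rot: [-1.571, 0.0, -1.044]
ft_force: [-1.6, -0.6, 1.5]
opening: 0.29
```

```bash
python3 -m inch '[0,-0.005,0,0,0,0,1, 0,-0.015,0,0,0,0,1,0,-0.03,0,0,0,0,1,0,-0.035,0,0,0,0,1,0,-0.035,0,0,0,0,1,0,-0.035,0,0,0,0,1,0,-0.03,0,0,0,0,1,0,-0.02,0,0,0,0,1,0,-0.005,0,0,0,0,1,0,0,0,0,0,0,1]'; python3 -m inch '[0,0,0,0,6.8,0,1, 0,0,0,0,6.8,0,1,0,0,0,0,6.8,0,1,0,0,0,0,6.8,0,1,0,0,0,0,6.4,0,1,0,0,0,0,0,0,1]'
```

```text
t: 9.2
eef_pos: [492.1, 240.0, 184.1]
tcp_rot: [-1.57, -0.0, -1.044]
ft_force: [0.0, -0.1, -4.6]
opening: 0.291
t: 9.8
eef_pos: [491.5, 239.8, 182.3]
tcp_rot: [-1.573, -0.001, -1.632]
ft_force: [-1.1, 0.2, -4.1]
opening: 0.291
```

```bash
python3 -m inch '[0.015,0,0.004,0,0,0,1, 0.03,0,0.008,0,0,0,1,0.04,0,0.011,0,0,0,1,0.045,0,0.0125,0,0,0,1,0.045,0,0.0125,0,0,0,1,0.045,0,0.0125,0,0,0,1,0.045,0,0.0125,0,0,0,1,0.04,0,0.011,0,0,0,1,0.035,0,0.010,0,0,0,1,0.025,0,0.007,0,0,0,1]'; python3 -m inch '[0.02,0,0.0045,0,0,0,1,0.01,0,0.002,0,0,-3,1,0,0,0,0,0,-4,1,0,0,0,0,0,-4,1,0,0,0,0,0,-2.5,1,0,0,0,0,0,0,1,0,0,0,0,0,0,1]'
python3 - <<'E'
from cell import env
from h import *
for n in("scene","top"):
    c=env.read_camera(n); np.savez(f"{n}5.npz",**c); s=env.state(); o=s["eef_pos"];print(o,s["tcp_rot"])
    u,v=map(int,proj(c,[577,-136,170])); print(n,u,v);cv2.imwrite(f"pics/{n}5.png",cv2.resize(c["pixels"][v-75:v+75,u-100:u+100],None,fx=4,fy=4,interpolation=cv2.INTER_CUBIC))
E
```

```text
t: 10.8
eef_pos: [570.8, -133.5, 183.1]
tcp_rot: [-1.572, 0.0, -1.629]
ft_force: [1.0, -0.0, -2.6]
opening: 0.293
t: 11.5
eef_pos: [575.7, -160.8, 183.5]
tcp_rot: [-1.572, -0.234, -1.628]
ft_force: [1.4, -0.9, -2.7]
opening: 0.293
[ 575.71201424 -161.07861703  183.62924196] [-1.57156388 -0.23424023 -1.62927578]
scene 293 190
[ 575.73456384 -161.25639774  183.7462895 ] [-1.5712781  -0.23451659 -1.62999056]
top 378 223
```

View pics/scene5.png

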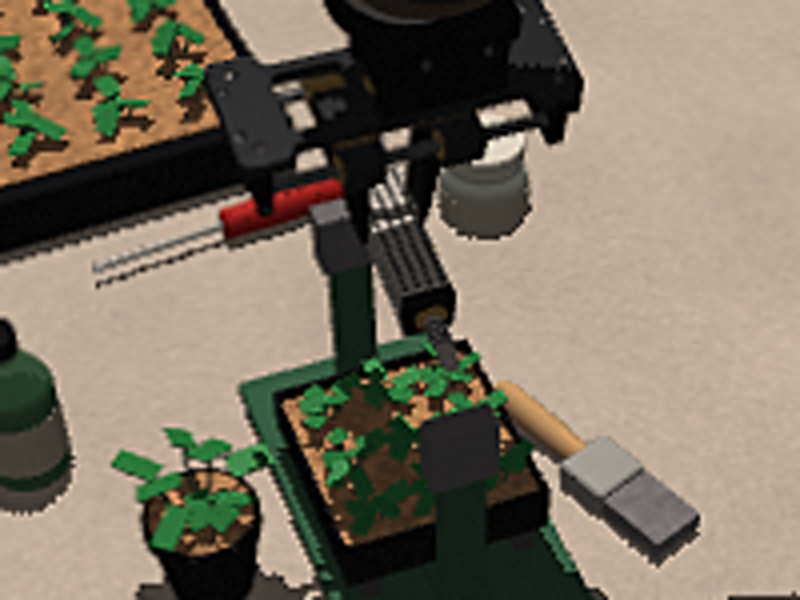

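View pics/top5.png

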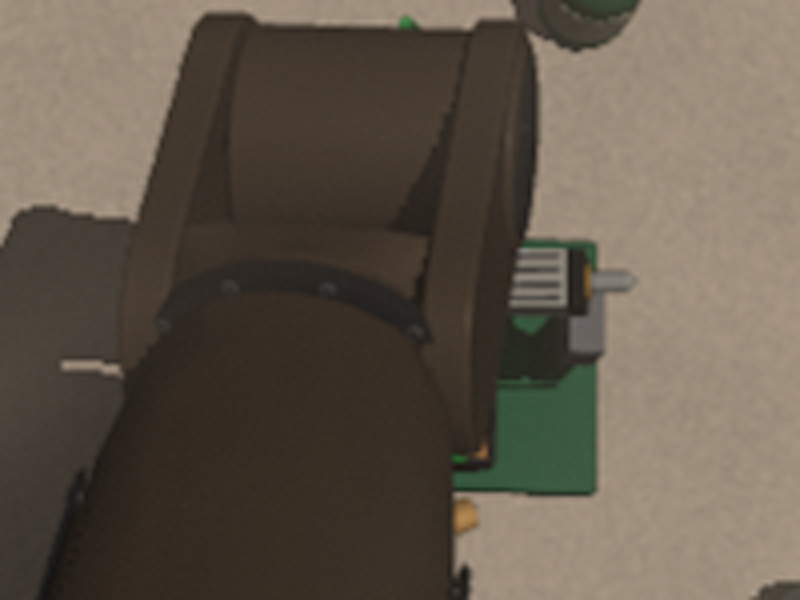

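```bash
cat >> h.py <<'E'
from scipy.spatial.transform import Rotation as Ro
def pts(o,r,hyp,dy=0):
    R=Ro.from_euler('xyz',r).as_matrix(); o=np.asarray(o,float)
    y=-44.1 if hyp=='A' else -8.1
    b=np.zeros(3) if hyp=='A' else np.array([0,0,36.])
    f=lambda x: o+b+R@np.array([x,y,0.])
    return f(-106),f(94),f(0)
E
python3 - <<'E'
from h import *
s=load("scene5.npz");t=load("top5.npz")
for h in'AB':
    S,Rg,O=pts([575.7,-161.1,183.6],[-1.5716,-.2343,-1.629],h)
    print(h,'S',S.round(1),proj(s,S).round(1),'R',Rg.round(1),proj(t,Rg).round(1))
print('seen S scene (306.9,205.9), R top (436.4,217.6)')
X=cloud(s); 
for v in range(195,210,2): print(v,[X[v,u].round().tolist() for u in range(298,310,3)])
E
```

```text
A S [582.3 -48.  201.9] [306.7 206.6] R [ 571.  -242.2  248.3] [437.4 218.1]
B S [581.8 -56.3 202.9] [305.3 203.6] R [ 570.5 -250.5  249.3] [441.8 218.1]
seen S scene (306.9,205.9), R top (436.4,217.6)
195 [[588.0, -80.0, 210.0], [583.0, -75.0, 212.0], [572.0, -85.0, 199.0], [482.0, -273.0, -1.0]]
197 [[588.0, -81.0, 203.0], [585.0, -71.0, 211.0], [579.0, -70.0, 209.0], [486.0, -264.0, 2.0]]
199 [[517.0, -256.0, 13.0], [587.0, -66.0, 211.0], [582.0, -63.0, 211.0], [488.0, -261.0, -3.0]]
201 [[542.0, -195.0, 71.0], [587.0, -66.0, 204.0], [583.0, -59.0, 209.0], [516.0, -197.0, 57.0]]
203 [[541.0, -197.0, 61.0], [540.0, -180.0, 75.0], [586.0, -53.0, 210.0], [516.0, -196.0, 52.0]]
205 [[541.0, -198.0, 52.0], [537.0, -187.0, 61.0], [587.0, -51.0, 206.0], [581.0, -49.0, 205.0]]
207 [[550.0, -176.0, 70.0], [541.0, -178.0, 64.0], [587.0, -52.0, 199.0], [527.0, -173.0, 63.0]]
209 [[551.0, -173.0, 65.0], [543.0, -172.0, 63.0], [538.0, -165.0, 67.0], [530.0, -165.0, 64.0]]
```

```bash
cat >> h.py <<'E'
MID=np.array([577,-136.5]);U=np.array([.0575,.9983]);E_=np.array([.9983,-.0575])
def where():
    from cell import env
    s=env.state();o=s["eef_pos"];r=s["tcp_rot"];S,Rg,O=pts(o,r,'A')
    f=lambda P:(round(float((P[:2]-MID)@U),1),round(float((P[:2]-MID)@E_),1),round(float(P[2]),1))
    F=s["ft_force"]
    print('t',round(s["t"],2),'S(u,e,z)',f(S),'R',f(Rg),'tilt',np.degrees(-r[1]).round(2),'roll',np.degrees(r[0]).round(2),'yaw',np.degrees(r[2]).round(2),'Fu,Fe,Fz',(F[:2]@U).round(1),(F[:2]@E_).round(1),F[2].round(1),'M',s["moment"].round(2))
    return Ro.from_euler('xyz',r).as_matrix()
def shift(R,du,de,dz,az=0,s=(-106,-44.1,0)):
    s=np.array(s,float);d=np.r_[du*U+de*E_,dz]
    Q=Ro.from_rotvec([0,0,np.radians(az)]).as_matrix()
    print('shift m',((R.T@d+s-Q@s)/1000).round(4))
E
python3 -c "
from h import *
R=where();shift(R,-11,0,0);shift(R,0,0,-53.4);shift(R,1,0,0);shift(R,0,0,0,1)"
```

```text
t 11.6 S(u,e,z) (88.6, 0.4, 202.0) R (-106.0, 0.0, 248.5) tilt 13.44 roll -90.03 yaw -93.39 Fu,Fe,Fz -0.3 0.1 -3.1 M [0.17 0.03 0.02]
shift m [0.0107 0.0026 0.    ]
shift m [-0.0124  0.0519  0.    ]
shift m [-0.001  -0.0002 -0.    ]
shift m [-0.0008  0.0018  0.    ]
```

```bash
python3 -m inch '[0.0055,0.0013,0,0,0,0,1, 0.0055,0.0013,0,0,0,0,1,-0.003,0.013,0,0,0,0,1,-0.0035,0.0145,0,0,0,0,1,-0.0035,0.0145,0,0,0,0,1,-0.0015,0.006,0,0,0,0,1,-0.001,0.004,0,0,0,0,1,0,0,0,0,0,0,1,0,0,0,0,0,0,1]'
python3 - <<'E'
from h import *
from cell import env
R=where()
c=env.read_camera("scene"); np.savez("scene6.npz",**c)
u,v=map(int,proj(c,[577,-90,150])); print(u,v);cv2.imwrite("pics/scene6.png",cv2.resize(c["pixels"][v-50:v+50,u-65:u+65],None,fx=6,fy=6,interpolation=cv2.INTER_CUBIC))
c=env.read_camera("top"); np.savez("top6.npz",**c)
u,v=map(int,proj(c,[577,-200,150])); print(u,v);cv2.imwrite("pics/top6.png",cv2.resize(c["pixels"][v-50:v+50,u-65:u+65],None,fx=6,fy=6,interpolation=cv2.INTER_CUBIC))
E
```

```text
t: 12.5
eef_pos: [575.5, -172.0, 130.9]
tcp_rot: [-1.57, -0.236, -1.63]
ft_force: [-0.1, -0.1, -2.5]
opening: 0.291
t 12.5 S(u,e,z) (77.8, 0.8, 149.0) R (-116.6, 0.3, 195.7) tilt 13.5 roll -89.96 yaw -93.42 Fu,Fe,Fz -0.1 -0.1 -2.5 M [0.17 0.09 0.01]
301 210
407 225
```

View pics/scene6.png

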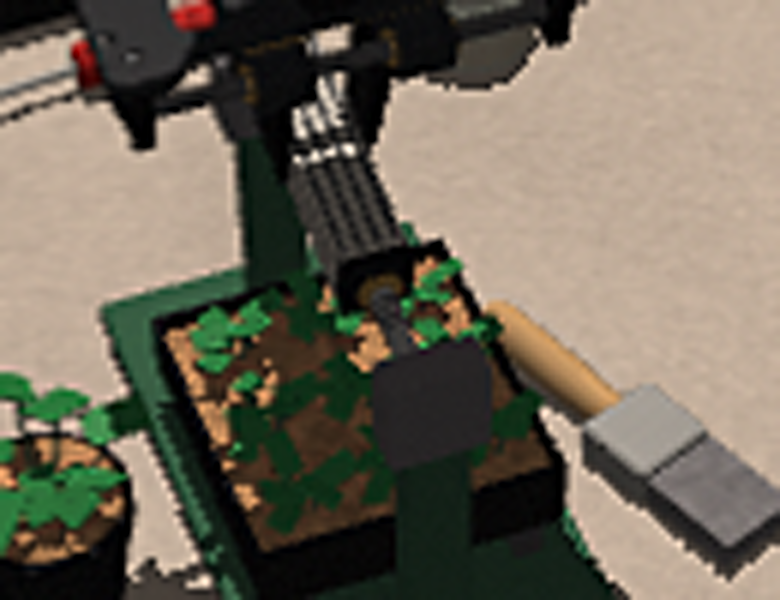

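View pics/top6.png

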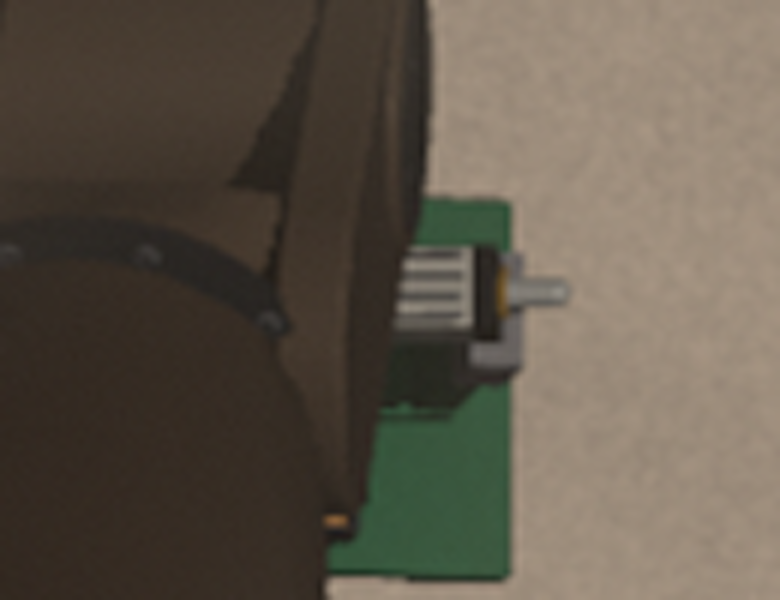

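```bash
python3 - <<'E'
from h import *
t=load("top6.npz")
S,Rg,O=pts([575.5,-172,130.9],[-1.57,-.236,-1.63],'A')
print(proj(t,Rg),'seen ~(436.6,223.3)')
P=onz(t,436.6,223.3,195.7)[:2]-MID;print(P@U,P@E_)
# right holder corner visible in top6: left-bottom (470,370) right-bottom (522,370) , right-top (522,250)
for q in((470,370),(522,370),(522,250)):
    P=onz(t,407-65+(q[0]+.5)/6-.5,225-50+(q[1]+.5)/6-.5,166)[:2]-MID;print(P@U,P@E_)
# left holder now in scene6: full mask
s=load("scene6.npz");X=cloud(s);m=(X[...,2]>160)&(X[...,2]<170)&(abs(X[...,1]+41)<25)&(abs(X[...,0]-582)<35)
P=X[m][:,:2]-MID;print(m.sum(),np.percentile(P@U,[2,98]),np.percentile(P@E_,[2,98]))
E
```

```text
[437.61238148 223.42116153] seen ~(436.6,223.3)
-114.58050715573279 0.5577753357179096
-86.24180662299626 -21.76658706851653
-104.03665161764582 -21.10389724668823
-103.71202573175462 20.88792640242798
144 [ 85.30550578 104.94632818] [-17.34779326  21.29116261]
```

```bash
python3 -m inch '[-0.003,-0.0007,-0.0005,0,0,0,1, -0.003,-0.0007,0,0,0,0,1,-0.003,-0.0007,0,0,0,0,1,0,0,0,0,0,0,1]'; python3 -c "
from h import *
where()"; python3 -m inch '[-0.002,-0.0004,0,0,0,0,1,-0.002,-0.0005,0,0,0,0,1,0,0,0,0,0,0,1]'; python3 -c "
from h import *
R=where();shift(R,0,0,0,1);shift(R,3,0,0)"
```

```text
t: 13.0
eef_pos: [575.4, -162.2, 130.5]
tcp_rot: [-1.571, -0.236, -1.63]
ft_force: [0.4, -0.3, -3.4]
opening: 0.289
t 13.0 S(u,e,z) (87.6, 0.0, 148.6) R (-106.8, -0.3, 195.3) tilt 13.49 roll -89.99 yaw -93.39 Fu,Fe,Fz -0.2 0.4 -3.4 M [ 0.16  0.02 -0.06]
t: 13.3
eef_pos: [575.5, -158.4, 130.3]
tcp_rot: [-1.571, -0.236, -1.63]
ft_force: [0.4, 0.8, -2.8]
opening: 0.292
t 13.3 S(u,e,z) (91.5, 0.0, 148.5) R (-103.0, -0.3, 195.2) tilt 13.49 roll -90.0 yaw -93.4 Fu,Fe,Fz 0.8 0.4 -2.8 M [0.16 0.03 0.04]
shift m [-0.0008  0.0018  0.    ]
shift m [-0.0029 -0.0007 -0.    ]
```

```bash
python3 -m inch '[-0.002,-0.0005,0,0,0,0,1,-0.0015,-0.0003,0,0,0,0,1,0,0,0,0,0,0,1]'; python3 -c "
from h import *
where()"; python3 -m inch '[-0.002,-0.0005,0,0,0,0,1,0,0,0,0,0,0,1]'; python3 -c "
from h import *
R=where()"; python3 -m inch '[-0.002,-0.0005,0,0,0,0,1,0,0,0,0,0,0,1]'; python3 -c "
from h import *
R=where()"
```

```text
t: 13.6
eef_pos: [575.8, -154.8, 130.3]
tcp_rot: [-1.571, -0.235, -1.63]
ft_force: [-0.7, -0.5, -3.5]
opening: 0.294
t 13.6 S(u,e,z) (95.0, 0.1, 148.5) R (-99.5, -0.3, 195.1) tilt 13.49 roll -90.0 yaw -93.41 Fu,Fe,Fz -0.5 -0.7 -3.5 M [0.16 0.07 0.07]
t: 13.8
eef_pos: [575.9, -153.0, 130.3]
tcp_rot: [-1.571, -0.236, -1.63]
ft_force: [-0.3, -2.2, -3.9]
opening: 0.293
t 13.8 S(u,e,z) (96.9, 0.1, 148.4) R (-97.6, -0.3, 195.2) tilt 13.51 roll -90.0 yaw -93.4 Fu,Fe,Fz -2.2 -0.1 -3.9 M [-0.18  0.02  0.01]
t: 14.0
eef_pos: [576.0, -151.0, 130.3]
tcp_rot: [-1.571, -0.236, -1.63]
ft_force: [0.7, -3.6, -4.7]
opening: 0.292
t 14.0 S(u,e,z) (98.9, 0.0, 148.4) R (-95.6, -0.4, 195.2) tilt 13.52 roll -90.01 yaw -93.4 Fu,Fe,Fz -3.5 0.9 -4.7 M [-0.54  0.07  0.01]
```

```bash
python3 -m inch '[-0.002,0,0,0,0,0,1,-0.002,0,0,0,0,0,1,0,0,0,0,0,0,1]'; python3 -c "
from h import *
where()"; python3 -m inch '[-0.002,0,0,0,0,0,1,-0.002,0,0,0,0,0,1,0,0,0,0,0,0,1]'; python3 -c "
from h import *
R=where();shift(R,0,0,0,1,(-94,-44.1,0))"
```

```text
t: 14.3
eef_pos: [576.2, -147.1, 129.4]
tcp_rot: [-1.571, -0.236, -1.63]
ft_force: [0.5, -5.1, -4.1]
opening: 0.291
t 14.3 S(u,e,z) (102.8, 0.0, 147.5) R (-91.7, -0.3, 194.2) tilt 13.52 roll -90.01 yaw -93.4 Fu,Fe,Fz -5.1 0.8 -4.1 M [-1.04  0.07  0.01]
t: 14.6
eef_pos: [576.5, -143.5, 128.6]
tcp_rot: [-1.571, -0.236, -1.63]
ft_force: [-1.1, -7.9, -3.6]
opening: 0.296
t 14.6 S(u,e,z) (106.3, 0.1, 146.6) R (-88.1, -0.3, 193.5) tilt 13.55 roll -90.0 yaw -93.4 Fu,Fe,Fz -8.0 -0.7 -3.6 M [-1.4   0.15 -0.03]
shift m [-0.0008  0.0016  0.    ]
```

```bash
python3 -m inch '[-0.002,0,0,0,0,0,1,-0.002,0,0,0,0,0,1,0,0,0,0,0,0,1]'; python3 -c "
from h import *
where()"; python3 -m inch '[-0.0015,0,0,0,0,0,1,-0.001,0,0,0,0,0,1,0,0,0,0,0,0,1]'; python3 -c "
from h import *
R=where();shift(R,0,0,0,2,(-88,-44.1,0));shift(R,0,0,1)"
```

```text
t: 14.9
eef_pos: [576.7, -139.9, 127.7]
tcp_rot: [-1.571, -0.237, -1.63]
ft_force: [-0.5, -10.1, -4.2]
opening: 0.29
t 14.9 S(u,e,z) (109.9, 0.1, 145.7) R (-84.5, -0.2, 192.7) tilt 13.58 roll -90.0 yaw -93.39 Fu,Fe,Fz -10.1 0.1 -4.2 M [-1.8   0.21 -0.  ]
t: 15.2
eef_pos: [576.9, -137.8, 127.2]
tcp_rot: [-1.571, -0.237, -1.63]
ft_force: [-0.6, -11.4, -3.5]
opening: 0.291
t 15.2 S(u,e,z) (112.1, 0.1, 145.2) R (-82.3, -0.2, 192.2) tilt 13.6 roll -90.0 yaw -93.4 Fu,Fe,Fz -11.4 0.0 -3.5 M [-2.05  0.22 -0.02]
shift m [-0.0016  0.003   0.    ]
shift m [ 0.0002 -0.001   0.    ]
```

```bash
python3 -m inch '[-0.0016,0.003,0,0,0,2,1,-0.0016,0.003,0,0,0,2,1,-0.0016,0.003,0,0,0,2,1,0,0,0,0,0,0,1]'; python3 -c "
from h import *
R=where()"
```

```text
t: 15.6
eef_pos: [577.0, -135.5, 117.0]
tcp_rot: [-1.571, -0.131, -1.631]
ft_force: [-0.1, -11.1, -4.9]
opening: 0.291
t 15.6 S(u,e,z) (111.9, 0.2, 146.9) R (-86.4, -0.3, 173.1) tilt 7.52 roll -90.0 yaw -93.44 Fu,Fe,Fz -11.0 0.6 -4.9 M [-2.05  0.22  0.04]
```

```bash
python3 -m inch '[-0.0013,0,0,0,0,0,1,0,0,0,0,0,0,1]'; python3 -c "
from h import *
R=where();shift(R,0,0,0,2,(-87.8,-44.1,0))"; python3 -m inch '[-0.0016,0.0031,0,0,0,2,1,0,0,0,0,0,0,1]'; python3 -c "
from h import *
R=where()"
```

```text
t: 15.8
eef_pos: [577.1, -133.9, 117.1]
tcp_rot: [-1.571, -0.133, -1.63]
ft_force: [-1.6, -11.7, -4.7]
opening: 0.291
t 15.8 S(u,e,z) (113.5, 0.2, 146.8) R (-84.7, -0.2, 173.3) tilt 7.61 roll -89.99 yaw -93.4 Fu,Fe,Fz -11.8 -0.9 -4.7 M [-2.28  0.24 -0.02]
shift m [-0.0016  0.003   0.    ]
t: 16.0
eef_pos: [577.2, -132.9, 113.7]
tcp_rot: [-1.571, -0.097, -1.63]
ft_force: [-1.1, -10.8, -2.2]
opening: 0.293
t 16.0 S(u,e,z) (113.4, 0.2, 147.3) R (-85.7, -0.2, 166.6) tilt 5.54 roll -89.99 yaw -93.41 Fu,Fe,Fz -10.9 -0.5 -2.2 M [-2.16  0.32  0.02]
```

```bash
python3 - <<'E'
from h import *
from cell import env
c=env.read_camera("top"); np.savez("top7.npz",**c)
u,v=407,225;cv2.imwrite("pics/top7.png",cv2.resize(c["pixels"][v-30:v+30,u-30:u+50],None,fx=9,fy=9,interpolation=cv2.INTER_CUBIC))
S,Rg,O=pts(env.state()["eef_pos"],env.state()["tcp_rot"],'A');print(proj(c,Rg))
where()
E
```

```text
[419.82673917 225.8774641 ]
t 16.05 S(u,e,z) (113.3, 0.2, 147.3) R (-85.7, -0.2, 166.8) tilt 5.59 roll -89.99 yaw -93.42 Fu,Fe,Fz -11.5 -0.1 -4.4 M [-2.22  0.23  0.03]
```

View pics/top7.png

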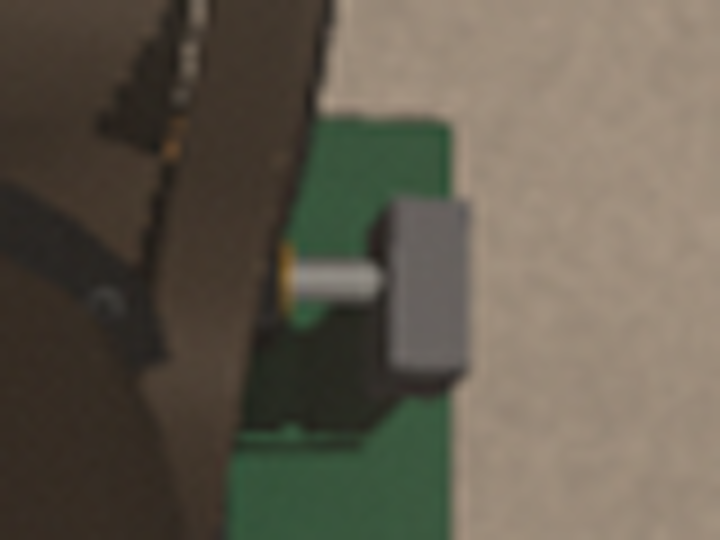

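```bash
python3 -m inch '[-0.0021,0.003,0,0,0,2,1,0,0,0,0,0,0,1]'; python3 -c "
from h import *
R=where()"; python3 -m inch '[-0.0016,0.003,0,0,0,2,1,0,0,0,0,0,0,1]'; python3 -c "
from h import *
R=where()"
```

```text
t: 16.25
eef_pos: [577.3, -131.2, 110.4]
tcp_rot: [-1.571, -0.062, -1.63]
ft_force: [0.6, -12.3, -3.9]
opening: 0.29
t 16.25 S(u,e,z) (113.8, 0.2, 147.9) R (-85.8, -0.2, 160.2) tilt 3.55 roll -89.98 yaw -93.42 Fu,Fe,Fz -12.2 1.3 -3.9 M [-2.28  0.27 -0.01]
t: 16.45
eef_pos: [577.4, -129.8, 107.3]
tcp_rot: [-1.57, -0.027, -1.631]
ft_force: [-1.4, -11.8, -4.5]
opening: 0.293
t 16.45 S(u,e,z) (113.8, 0.2, 148.5) R (-86.1, -0.2, 153.9) tilt 1.55 roll -89.98 yaw -93.42 Fu,Fe,Fz -11.9 -0.7 -4.5 M [-2.3   0.3   0.07]
```

```bash
python3 -m inch '[-0.0012,0.0023,0,0,0,1.5,1,0,0,0,0,0,0,1]'; python3 -c "
from h import *
R=where();shift(R,-2,0,0)"; python3 - <<'E'
from h import *
from cell import env
c=env.read_camera("top");
u,v=407,225;cv2.imwrite("pics/top8.png",cv2.resize(c["pixels"][v-30:v+30,u-30:u+50],None,fx=9,fy=9,interpolation=cv2.INTER_CUBIC))
c=env.read_camera("scene");np.savez("scene8.npz",**c)
u,v=map(int,proj(c,[577,-136,150]));cv2.imwrite("pics/scene8.png",cv2.resize(c["pixels"][v-55:v+55,u-65:u+65],None,fx=6,fy=6,interpolation=cv2.INTER_CUBIC))
E
```

```text
t: 16.65
eef_pos: [577.5, -128.7, 105.0]
tcp_rot: [-1.57, -0.001, -1.63]
ft_force: [-1.7, -11.6, -5.5]
opening: 0.29
t 16.65 S(u,e,z) (113.9, 0.2, 148.9) R (-86.1, -0.2, 149.2) tilt 0.07 roll -89.97 yaw -93.42 Fu,Fe,Fz -11.7 -1.0 -5.5 M [-2.31  0.28  0.08]
shift m [0.002 0.    0.   ]
```

View pics/top8.png

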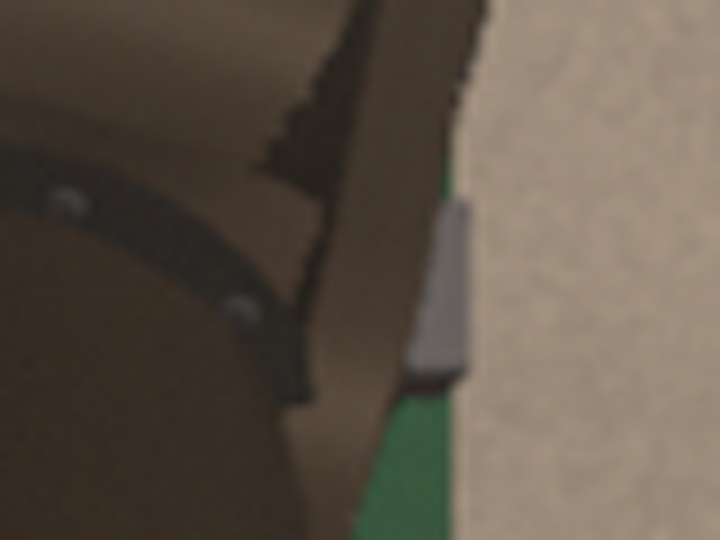

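View pics/scene8.png

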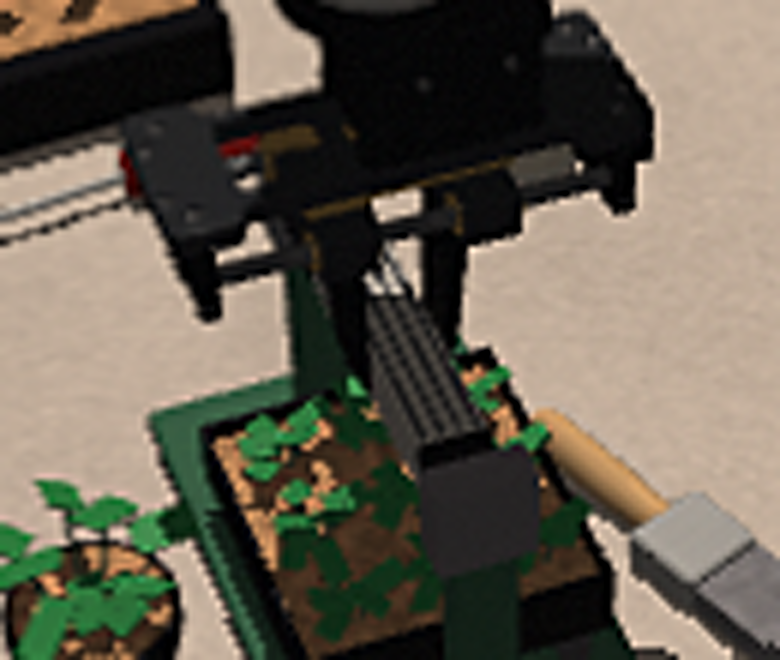

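```bash
python3 -m inch '[0.002,0,0,0,0,0,1,0.002,0,0,0,0,0,1,0,0,0,0,0,0,1]'; python3 -c "
from h import *
R=where()"; python3 -m inch '[0.002,0,0,0,0,0,1,0.002,0,0,0,0,0,1,0,0,0,0,0,0,1]'; python3 -c "
from h import *
R=where()"
```

```text
t: 17.05
eef_pos: [577.3, -132.3, 105.1]
tcp_rot: [-1.57, -0.002, -1.63]
ft_force: [-1.0, -9.3, -5.8]
opening: 0.291
t 17.05 S(u,e,z) (110.3, 0.2, 149.0) R (-89.7, -0.2, 149.3) tilt 0.09 roll -89.98 yaw -93.4 Fu,Fe,Fz -9.3 -0.5 -5.8 M [-2.02  0.28  0.1 ]
t: 17.35
eef_pos: [577.0, -135.9, 105.1]
tcp_rot: [-1.57, -0.001, -1.63]
ft_force: [-2.0, -7.3, -5.1]
opening: 0.293
t 17.35 S(u,e,z) (106.6, 0.2, 149.1) R (-93.4, -0.2, 149.3) tilt 0.06 roll -89.98 yaw -93.41 Fu,Fe,Fz -7.4 -1.6 -5.1 M [-1.64  0.24  0.06]
```

```bash
python3 -m inch '[0.002,0,0,0,0,0,1,0.001,0,0,0,0,0,1,0,0,0,0,0,0,1]'; python3 -c "
from h import *
R=where()"; python3 -m inch '[0.0015,0,0,0,0,0,1,0,0,0,0,0,0,1]'; python3 -c "
from h import *
R=where()"
```

```text
t: 17.65
eef_pos: [576.9, -138.6, 105.1]
tcp_rot: [-1.57, -0.001, -1.63]
ft_force: [-0.7, -5.9, -5.0]
opening: 0.292
t 17.65 S(u,e,z) (103.9, 0.2, 149.1) R (-96.1, -0.2, 149.2) tilt 0.04 roll -89.98 yaw -93.4 Fu,Fe,Fz -5.9 -0.4 -5.0 M [-1.3   0.17  0.04]
t: 17.85
eef_pos: [576.8, -139.9, 105.1]
tcp_rot: [-1.571, -0.0, -1.63]
ft_force: [-0.4, -4.7, -4.7]
opening: 0.292
t 17.85 S(u,e,z) (102.6, 0.1, 149.1) R (-97.4, -0.2, 149.2) tilt 0.02 roll -89.99 yaw -93.41 Fu,Fe,Fz -4.7 -0.1 -4.7 M [-1.24  0.17  0.01]
```

```bash
python3 -m inch '[0.001,0,0,0,0,0,1,0,0,0,0,0,0,1]'; python3 -c "
from h import *
R=where()"; python3 -m inch '[0.001,0,0,0,0,0,1,0,0,0,0,0,0,1]'; python3 -c "
from h import *
R=where()"
```

```text
t: 18.05
eef_pos: [576.6, -140.7, 105.1]
tcp_rot: [-1.571, -0.0, -1.63]
ft_force: [-0.8, -5.0, -5.3]
opening: 0.294
t 18.05 S(u,e,z) (101.8, 0.1, 149.2) R (-98.2, -0.3, 149.2) tilt 0.0 roll -89.99 yaw -93.42 Fu,Fe,Fz -5.0 -0.5 -5.3 M [-1.09  0.11 -0.01]
t: 18.25
eef_pos: [576.6, -141.1, 105.1]
tcp_rot: [-1.571, 0.001, -1.63]
ft_force: [0.6, 0.5, -4.9]
opening: 0.294
t 18.25 S(u,e,z) (101.4, 0.1, 149.3) R (-98.6, -0.3, 149.1) tilt -0.05 roll -90.0 yaw -93.41 Fu,Fe,Fz 0.5 0.6 -4.9 M [-0.32  0.01 -0.03]
```

```bash
python3 -m inch '[0,0.001,0,0,0,0,1,0,0,0,0,0,0,1]'; python3 -c "
from h import *
R=where()"; python3 -m inch '[0,0.0007,0,0,0,0,1,0,0,0,0,0,0,1]'; python3 -c "
from h import *
R=where()"
```

```text
t: 18.45
eef_pos: [576.7, -141.2, 104.3]
tcp_rot: [-1.57, 0.0, -1.63]
ft_force: [0.7, 1.7, -1.8]
opening: 0.291
t 18.45 S(u,e,z) (101.3, 0.1, 148.5) R (-98.7, -0.2, 148.4) tilt -0.03 roll -89.98 yaw -93.41 Fu,Fe,Fz 1.7 0.6 -1.8 M [0.17 0.01 0.07]
t: 18.65
eef_pos: [576.8, -141.3, 103.8]
tcp_rot: [-1.57, 0.0, -1.63]
ft_force: [0.2, 3.4, 2.4]
opening: 0.288
t 18.65 S(u,e,z) (101.2, 0.2, 147.9) R (-98.8, -0.1, 147.9) tilt -0.02 roll -89.96 yaw -93.41 Fu,Fe,Fz 3.4 -0.0 2.4 M [0.32 0.05 0.01]
```

```bash
python3 -m inch '[-0.0002,-0.0003,0,0,0,0,1,0,0,0,0,0,0,0.2,0,0,0,0,0,0,0.2,0,0,0,0,0,0,0.2,0,0,0,0,0,0,0,0,0,0,0,0,0,-0.2,0,0,0,0,0,0,-0.4,0,0,0,0,0,0,-0.4]'; python3 - <<'E'
from h import *
from cell import env
where();print(env.state()["opening"])
c=env.read_camera("scene");np.savez("scene9.npz",**c)
u,v=map(int,proj(c,[577,-136,150]));cv2.imwrite("pics/scene9.png",cv2.resize(c["pixels"][v-55:v+55,u-65:u+65],None,fx=6,fy=6,interpolation=cv2.INTER_CUBIC))
E
```

```text
t: 19.45
eef_pos: [576.6, -141.4, 103.7]
tcp_rot: [-1.571, 0.0, -1.63]
ft_force: [-0.2, -0.6, 0.4]
opening: 0.67
t 19.45 S(u,e,z) (101.1, 0.1, 147.9) R (-98.9, -0.3, 147.8) tilt -0.0 roll -90.0 yaw -93.41 Fu,Fe,Fz -0.6 -0.2 0.4 M [-0.11  0.01  0.  ]
0.6696861861624821
```

View pics/scene9.png

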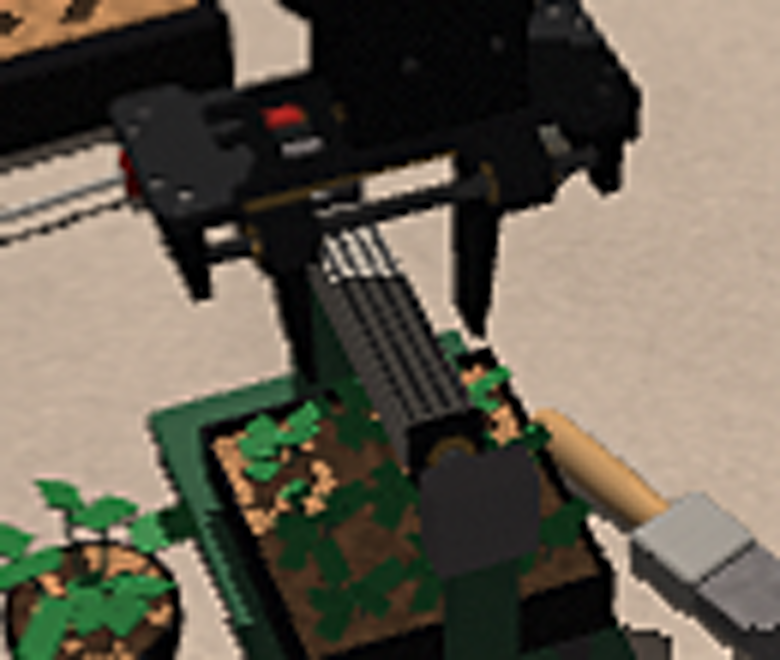

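The bar is hanging between the holders with the fingers clear of it. I'll retract straight up and move away, then check.

```bash
python3 -m inch '[0,-0.01,0,0,0,0,-0.4,0,-0.02,0,0,0,0,-0.4,0,-0.035,0,0,0,0,-0.4,0,-0.035,0,0,0,0,-0.4,0,-0.035,0,0,0,0,-0.4,0,-0.03,0,0,0,0,-0.4,0,-0.02,0,0,0,0,-0.4,0,0,0,0,0,0,-0.4]';python3 -m inch '[-0.02,0,0,0,0,0,-0.4,-0.04,0,0,0,0,0,-0.4,-0.045,0,0,0,0,0,-0.4,-0.045,0,0,0,0,0,-0.4,-0.045,0,0,0,0,0,-0.4,-0.045,0,0,0,0,0,-0.4,-0.045,0,0,0,0,0,-0.4,-0.045,0,0,0,0,0,-0.4,-0.04,0,0,0,0,0,-0.4,-0.02,0,0,0,0,0,-0.4]'; python3 -m inch '[0,0,0,0,0,0,-0.4,0,0,0,0,0,0,-0.4]'; python3 - <<'E'
from h import *
from cell import env
o=np.array
for n in("scene","top"):
    c=env.read_camera(n);np.savez(f"{n}10.npz",**c)
    u,v=map(int,proj(c,[577,-136,150]));cv2.imwrite(f"pics/{n}10.png",cv2.resize(c["pixels"][v-55:v+55,u-65:u+65],None,fx=6,fy=6,interpolation=cv2.INTER_CUBIC))
    cv2.imwrite(f"pics/{n}10f.png",c["pixels"])
    X=cloud(c);P=X.reshape(-1,3);uu=(P[:,:2]-MID)@U;ee=(P[:,:2]-MID)@E_
    for a,b in((-65,-45),(-45,-20),(-20,20),(20,45),(45,62)):
        k=(uu>a)&(uu<b)&(abs(ee)<8)&(P[:,2]>130)&(P[:,2]<185);print(n,a,b,k.sum(),np.median(P[k,2]).round(1),np.median(ee[k]).round(1))
    k=(abs(ee)<25)&(P[:,2]>154)&(P[:,2]<180)&(abs(uu)<82);print(np.percentile(uu[k],[0.5,99.5]).round(1),np.percentile(ee[k],[1,99]).round(1))
E
```

```text
t: 20.3
eef_pos: [577.3, -141.6, 292.4]
tcp_rot: [-1.565, -0.002, -1.63]
ft_force: [-0.9, 0.6, -0.9]
opening: 0.697
t: 21.3
eef_pos: [599.1, 250.8, 287.7]
tcp_rot: [-1.572, -0.0, -1.628]
ft_force: [0.7, -0.4, 0.2]
opening: 0.697
t: 21.5
eef_pos: [599.6, 247.4, 288.2]
tcp_rot: [-1.572, -0.001, -1.63]
ft_force: [-0.4, -0.0, 0.3]
opening: 0.701
scene -65 -45 39 159.6 0.0
scene -45 -20 48 159.3 -0.3
scene -20 20 86 159.4 -0.1
scene 20 45 55 159.0 -0.2
scene 45 62 41 158.7 0.3
[-74.9  67.2] [-11.4  16.4]
top -65 -45 73 160.4 0.1
top -45 -20 93 160.3 -0.6
top -20 20 142 160.3 -0.2
top 20 45 90 160.2 0.1
top 45 62 60 160.1 -0.5
[-75.5  68.2] [-13.4  15. ]
```

View pics/top10.png

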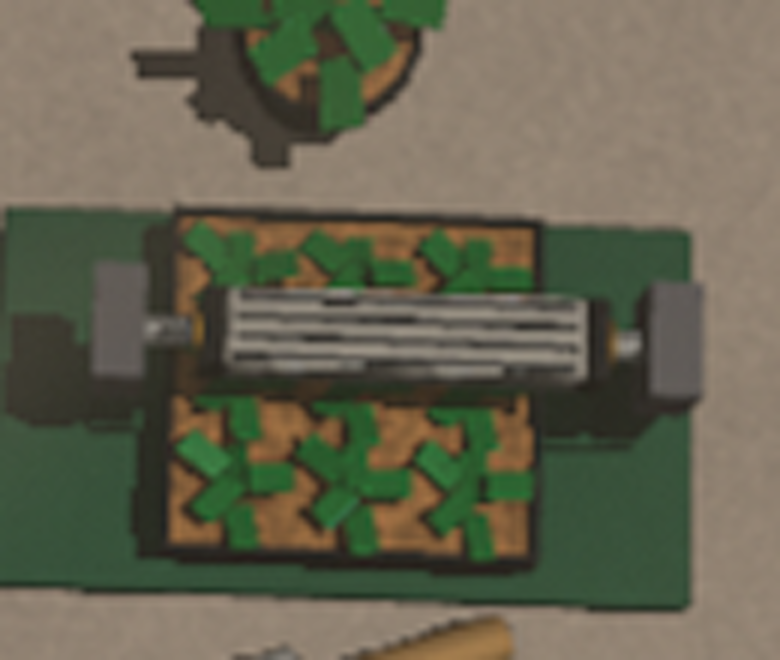

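View pics/scene10f.png

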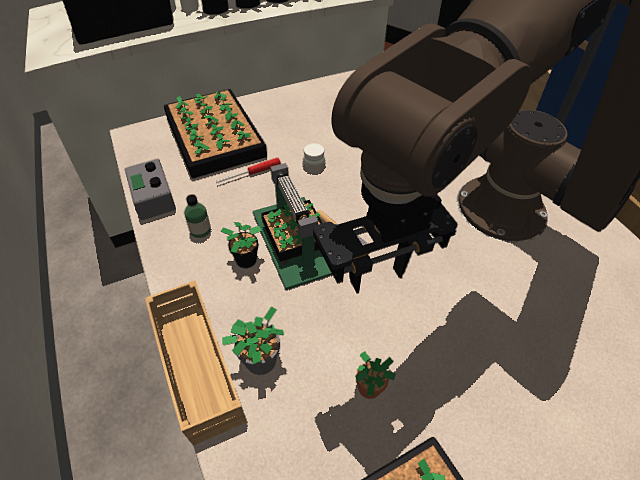

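View pics/scene10.png

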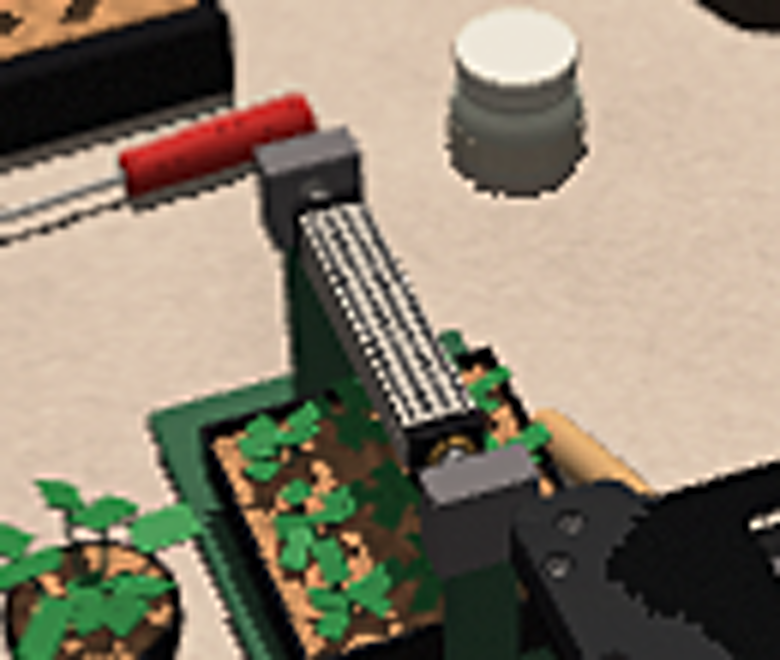

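```bash
python3 -c "
from h import *
a=load('scene0.npz')['pixels'].astype(int)
b=load('scene10.npz')['pixels'].astype(int)
for n,(u0,u1,v0,v1) in dict(pot_b=(350,400,345,405),pot_a=(220,265,215,270),jar=(300,328,140,172),driver=(215,270,158,190)).items(): 
    d=abs(a-b)[v0:v1,u0:u1].max(2);print(n,(d>60).mean().round(3))
from cell import env
print(env.job_done())"
```

```text
pot_b 0.218
pot_a 0.044
jar 0.032
driver 0.027
the job is handed in; nothing more can be done
None
```

The bar is fitted in the stand and the job is handed in, at about 21.6 s of the 51 s allowed.

**How it went:** I put the sprung pin into the left (+y) holder with the bar tilted about 13.5°. I then pressed the bar until the spring took about 12 N, roughly 18 of its 20.5 mm, so it never bottomed out. I brought it level, let the rigid pin slide into the right holder, lowered the bar until the recesses carried its weight, released it and moved away.

**First grasp missed:** the fingers closed on nothing because the reported tool position lies about 36 mm beyond the real fingertips. The bar did not move. I confirmed the offset in the camera images and corrected for it in every later move.

**Last checks:**
- **Level:** the housing top reads 158.7–160.4 mm along its length in both cameras; 159 mm is expected when seated.
- **Position:** the housing ends sit at about -75 and +68 mm along the stand's yoke. Expected is -73 and +67.
- **Seating:** both pins go into the holders' inner faces in the pictures. The wrist force fell to nearly zero when the rigid pin reached its recess floor.
- **Robot:** it is clear of everything.
- **Bystanders:** pot_a, the jar and the screwdriver look unchanged. By eye pot_b is in the same place, but the arm's shadow fell on it, so 22% of its pixels differed in the before/after comparison and that check proves nothing. The brush was not compared in numbers, and nothing came near it.

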